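Recharge and close the optics dry box

TASK

Put the optics away in the dry box: tip the fresh desiccant cartridges out of the pouring tray into the box's narrow trough and set the empty tray back down upright on the table, and stand every lens barrel that is out on the table on its foot in the box's wide bay. Then, with everything inside, lower the lid gently until it is fully shut, without slamming it. Any cartridge that misses the trough has to be put in too, and the mounts and the meter standing around must not be disturbed.

Things in the scene. Friction and masses are not known exactly. Their poses are not given: they have to be found in the camera images.
- case: Grey plastic dry-storage box, open on top, fixed, outside 205 (x) x 275 (y) x 80 mm high, walls and floor 6 mm. Origin: centre of underside on the table; x points away from the robot to the hinge side (yaw within 0.2), y to its left. A divider 6 mm thick, 64 mm tall above the inner floor, runs along x at y = -33.5 mm: narrow desiccant trough on the right (-y), wide bay on the left (+y).
- bay (a point): Centre of the inner floor of the wide bay, which is black-lined, 193 (x) x 162 (y) mm and 74 mm deep below the rim; axes as case. Room for four barrels in two rows of two.
- trough (a point): Centre of the inner floor of the narrow desiccant trough, 193 (x) x 95 (y) mm and 74 mm deep below the rim; axes as case.
- lid (a joint): Lid angle in rad: 0 = fully shut, flat on the rim; starts standing open at 1.58 to 1.76; stop at 1.9. Stiff friction hinge (0.55 Nm, about 2.5 N at the front edge): the lid stays wherever it is left and must be pushed all the way down.
- lid_hinge (a point): On the hinge axis (along the box's y), middle of the far (+x) top rim, 80 mm above the table. The lid: clear window in a grey frame, 205 mm from hinge to front edge, 275 mm wide, 10 mm thick; its underside passes through the axis; shut, its top is 90 mm above the table.
- lid_handle (a point): Middle of the black handle tab on the lid's front edge: 90 mm wide, 10 mm thick, sticking out 23 mm; this point is 216 mm from the hinge axis, mid-thickness. With the lid open the tab is on top and the lid's outer face looks away from the robot.
- tray: Loose bright steel pouring tray, 0.28 kg, 160 (x) x 120 (y) mm, floor 4, walls 3 mm thick, 45 high at back (-x) and sides. The +x end is an open mouth: the floor rises over the last 30 mm to a lip 9 mm up. Origin on the underside below the handle, 85 mm behind the lip; z up. Mouth starts pointing roughly to the robot's left, at the box. Cartridges slide from 15-25 deg of tilt, leave by 35-50 deg.
- tray_grip (a point): Middle of the tray's handle, a flat bar across the tray (along its y) above its origin and near its balance point: 12 mm thick (tray x), 20 mm tall (60 to 80 mm above the tray's underside), 114 mm free length between thin legs on the side walls.
- tray_lip (a point): Middle of the edge of the tray's mouth, 85 mm ahead of and 9 mm above the tray's origin.
- cart1: Desiccant cartridge, ribbed white plastic cylinder, 26 mm diameter, 34 mm long, 18 g, slippery; origin: centre of one flat end, z along its axis through it. Starts standing upright on that end in the pouring tray. Four to six cartridges are present (None if absent).
- cart2: Desiccant cartridge, ribbed white plastic cylinder, 26 mm diameter, 34 mm long, 18 g, slippery; origin: centre of one flat end, z along its axis through it. Starts standing upright on that end in the pouring tray. Four to six cartridges are present (None if absent).
- cart3: Desiccant cartridge, ribbed white plastic cylinder, 26 mm diameter, 34 mm long, 18 g, slippery; origin: centre of one flat end, z along its axis through it. Starts standing upright on that end in the pouring tray. Four to six cartridges are present (None if absent).
- cart4: Desiccant cartridge, ribbed white plastic cylinder, 26 mm diameter, 34 mm long, 18 g, slippery; origin: centre of one flat end, z along its axis through it. Starts standing upright on that end in the pouring tray. Four to six cartridges are present (None if absent).
- cart5: Desiccant cartridge, ribbed white plastic cylinder, 26 mm diameter, 34 mm long, 18 g, slippery; origin: centre of one flat end, z along its axis through it. Starts standing upright on that end in the pouring tray. Four to six cartridges are present (None if absent).
- cart6: Desiccant cartridge, ribbed white plastic cylinder, 26 mm diameter, 34 mm long, 18 g, slippery; origin: centre of one flat end, z along its axis through it. Starts standing upright on that end in the pouring tray. Four to six cartridges are present (None if absent).
- barrel1: Lens barrel lying level on its flat foot: black cylinder 32 mm diameter, 80 mm long (its x), axis 25 mm above the underside, on an aluminium foot 56 x 32 x 10 mm; 41 mm tall, about 0.16 kg give or take a third. Origin: middle of the foot's underside, z up. Best gripped across the cylinder from above. Two to four barrels are present (None if absent).
- barrel2: Lens barrel lying level on its flat foot: black cylinder 32 mm diameter, 80 mm long (its x), axis 25 mm above the underside, on an aluminium foot 56 x 32 x 10 mm; 41 mm tall, about 0.16 kg give or take a third. Origin: middle of the foot's underside, z up. Best gripped across the cylinder from above. Two to four barrels are present (None if absent).
- barrel3: Lens barrel lying level on its flat foot: black cylinder 32 mm diameter, 80 mm long (its x), axis 25 mm above the underside, on an aluminium foot 56 x 32 x 10 mm; 41 mm tall, about 0.16 kg give or take a third. Origin: middle of the foot's underside, z up. Best gripped across the cylinder from above. Two to four barrels are present (None if absent).
- barrel4: Lens barrel lying level on its flat foot: black cylinder 32 mm diameter, 80 mm long (its x), axis 25 mm above the underside, on an aluminium foot 56 x 32 x 10 mm; 41 mm tall, about 0.16 kg give or take a third. Origin: middle of the foot's underside, z up. Best gripped across the cylinder from above. Two to four barrels are present (None if absent).
- lens_mount: Bystander: lens in a black ring on a steel post and base 50 x 75 mm, 166 mm tall; origin centre of its underside. Leave alone.
- mirror_mount: Bystander: mirror in a black ring on a steel post and base 50 x 75 mm, 166 mm tall; origin centre of its underside. Leave alone.
- power_meter: Bystander: grey optical power meter, 85 x 150 x 35 mm; origin centre of its underside. Leave alone.
Mind the look-alikes: they are no part of the job. Leave any brown, green or red look-alike of the barrel4 alone.

How it is judged:
On the way, in this order (a step that is already met when the one before it is completed fails the run):
1. the tray is tipped with its mouth over the trough (angle between tray's own z axis and vertical above 0.35 rad and horizontal distance between tray_lip and trough below 0.13 m), for 0.05 s.
2. with the lid still open, every cartridge lies in the trough and every barrel stands on its foot in the bay (x of barrel1 in the frame of bay between -0.092 and 0.092 m and y of barrel1 in the frame of bay between -0.079 and 0.079 m and z of barrel1 in the frame of bay between -0.01 and 0.012 m and angle between each of barrel1, barrel2, barrel3, barrel4's own z axis and vertical below 0.25 rad and x of barrel2 in the frame of bay between -0.092 and 0.092 m and y of barrel2 in the frame of bay between -0.079 and 0.079 m and z of barrel2 in the frame of bay between -0.01 and 0.012 m and x of barrel3 in the frame of bay between -0.092 and 0.092 m and y of barrel3 in the frame of bay between -0.079 and 0.079 m and z of barrel3 in the frame of bay between -0.01 and 0.012 m and x of barrel4 in the frame of bay between -0.092 and 0.092 m and y of barrel4 in the frame of bay between -0.079 and 0.079 m and z of barrel4 in the frame of bay between -0.01 and 0.012 m and x of cart1 in the frame of trough between -0.1 and 0.1 m and y of cart1 in the frame of trough between -0.05 and 0.05 m and z of cart1 in the frame of trough between -0.01 and 0.068 m and x of cart2 in the frame of trough between -0.1 and 0.1 m and y of cart2 in the frame of trough between -0.05 and 0.05 m and z of cart2 in the frame of trough between -0.01 and 0.068 m and x of cart3 in the frame of trough between -0.1 and 0.1 m and y of cart3 in the frame of trough between -0.05 and 0.05 m and z of cart3 in the frame of trough between -0.01 and 0.068 m and x of cart4 in the frame of trough between -0.1 and 0.1 m and y of cart4 in the frame of trough between -0.05 and 0.05 m and z of cart4 in the frame of trough between -0.01 and 0.068 m and x of cart5 in the frame of trough between -0.1 and 0.1 m and y of cart5 in the frame of trough between -0.05 and 0.05 m and z of cart5 in the frame of trough between -0.01 and 0.068 m and x of cart6 in the frame of trough between -0.1 and 0.1 m and y of cart6 in the frame of trough between -0.05 and 0.05 m and z of cart6 in the frame of trough between -0.01 and 0.068 m and value of joint lid above 0.7 rad), for 0.2 s.
3. the lid is lowered fully shut over them (value of joint lid below 0.03 rad), for 0.3 s.
At the end, for the whole second after the job is handed in: Lid shut (within 0.03 rad, about 6 mm at its front edge); every cartridge present inside the trough below the rim; every barrel present in the bay, standing on its foot (within 0.25 rad of upright, foot within 12 mm of the floor); the tray upright (within 0.1 rad) and at rest on the table (x of barrel1 in the frame of bay between -0.092 and 0.092 m and y of barrel1 in the frame of bay between -0.079 and 0.079 m and z of barrel1 in the frame of bay between -0.01 and 0.012 m and angle between each of barrel1, barrel2, barrel3, barrel4's own z axis and vertical below 0.25 rad and x of barrel2 in the frame of bay between -0.092 and 0.092 m and y of barrel2 in the frame of bay between -0.079 and 0.079 m and z of barrel2 in the frame of bay between -0.01 and 0.012 m and x of barrel3 in the frame of bay between -0.092 and 0.092 m and y of barrel3 in the frame of bay between -0.079 and 0.079 m and z of barrel3 in the frame of bay between -0.01 and 0.012 m and x of barrel4 in the frame of bay between -0.092 and 0.092 m and y of barrel4 in the frame of bay between -0.079 and 0.079 m and z of barrel4 in the frame of bay between -0.01 and 0.012 m and x of cart1 in the frame of trough between -0.1 and 0.1 m and y of cart1 in the frame of trough between -0.05 and 0.05 m and z of cart1 in the frame of trough between -0.01 and 0.068 m and x of cart2 in the frame of trough between -0.1 and 0.1 m and y of cart2 in the frame of trough between -0.05 and 0.05 m and z of cart2 in the frame of trough between -0.01 and 0.068 m and x of cart3 in the frame of trough between -0.1 and 0.1 m and y of cart3 in the frame of trough between -0.05 and 0.05 m and z of cart3 in the frame of trough between -0.01 and 0.068 m and x of cart4 in the frame of trough between -0.1 and 0.1 m and y of cart4 in the frame of trough between -0.05 and 0.05 m and z of cart4 in the frame of trough between -0.01 and 0.068 m and x of cart5 in the frame of trough between -0.1 and 0.1 m and y of cart5 in the frame of trough between -0.05 and 0.05 m and z of cart5 in the frame of trough between -0.01 and 0.068 m and x of cart6 in the frame of trough between -0.1 and 0.1 m and y of cart6 in the frame of trough between -0.05 and 0.05 m and z of cart6 in the frame of trough between -0.01 and 0.068 m and value of joint lid below 0.03 rad and angle between tray's own z axis and vertical below 0.1 rad and height (world z) of tray below 0.01 m and linear speed of tray below 0.03 m/s); the robot touches nothing.
It fails at once if the lid is slammed: it moves faster than 1.5 rad/s in the last 0.4 rad (value of joint lid below 0.4 rad and velocity of joint lid below -1.5 rad/s).
It fails at once if the lens mount is pushed more than 30 mm or knocked over (distance of lens_mount from where it was at the start of the episode above 0.03 m or angle between lens_mount's own z axis and vertical above 0.5 rad).
It fails at once if the mirror mount is pushed more than 30 mm or knocked over (distance of mirror_mount from where it was at the start of the episode above 0.03 m or angle between mirror_mount's own z axis and vertical above 0.5 rad).
It fails at once if the power meter is pushed more than 30 mm or knocked over (distance of power_meter from where it was at the start of the episode above 0.03 m or angle between power_meter's own z axis and vertical above 0.5 rad).
Of cart1, cart2, cart3, cart4, cart5, cart6 only 4 to 6 are there at a start; the rules pass over those that are not, and their reading is None.
Of barrel1, barrel2, barrel3, barrel4 only 2 to 4 are there at a start; the rules pass over those that are not, and their reading is None.
At some moment in a run one of barrel1, barrel2, barrel3, barrel4 may be knocked a few centimetres aside while the robot is not near it.
It also fails if it takes over 210 s, if anything falls off the work surface, if the arm or the gripper's body presses on something with over 40 N, if the wrist force passes 120 N, or if a joint passes its speed limit or range.

ROBOT

A 7-joint arm with a two-finger parallel gripper is mounted at the origin on the work surface. World frame = base frame: x ahead of the robot, y to its left, z up, the work surface at z = 0. Lengths are in m, angles in rad, forces in N, time in s.
With the tool pointing down it reaches from about 0.425 to 0.95 m from the base axis. Payload 4.7 kg.
Tool frame: the origin (TCP) lies midway between the tips of the shut fingers; the grasp point (between the pads) lies 19 mm behind it; z points along the fingers, y is the line along which they close (so a half turn about z gives the same grasp; the last joint's range is limited). The gripper opens to 87 mm and grips with 3 to 60 N. Pads are 19 mm wide; open, the fingers measure 117 mm over their backs; the gripper's body (75 mm by 190 mm) begins 51 mm behind the grasp point.
Start: joints at [1.316, 0.469, -0.049, 1.532, 0.024, 1.141, -0.082], TCP at [0.151, -0.658, 0.223] pointing down, gripper open.
Joint ranges: [-2.59, 2.59], [-0.33, 1.99], [-1.39, 1.29], [0.1, 2.45], [-1.04, 4.18], [0.21, 1.99], [-2.66, 2.66]. Speed limits (rad/s): [2.57, 2.57, 3.14, 3.14, 3.14, 3.14, 3.14].

INTERFACE

Orientations are given as a 3x3 rotation matrix whose columns are the frame's x, y, z axes.
In Python, from plant import state, read_camera, finish_job gives the robot as it stands. The module is installed in compiled form; this text tells all that it offers.
- The arm moves only by the tool jog_arm, never from a script. Its argument "motion" is one flat list of numbers, 4 for each row, row after row: the shift along the tool's x, y, z in mm, then the turn about the tool's z in degrees. In form: [dx, dy, dz, yaw, dx, dy, dz, yaw, ...]. A call has 1 to 20 rows; each row is the pose to reach, as a shift and turn from the pose commanded when the call began, along the tool's axes at that moment; what a row does not reach only later rows make up. A row lasts 1/12 s, in which the tool goes at most 41.7 mm and 7.16 degrees, less where a joint would pass 70% of its speed; a pose out of reach is approached as far as the arm can. A call with a gripper value outside its range is refused whole. "gripper" is the finger opening in mm, from 0 to 87, set as the call begins (left out, the last holds). The fingers move at their own pace and stop on an object; the grip force is fixed at half the most. Time passes only in rows, so rows that repeat a pose let the fingers close. It gives the time, the measured TCP pose, the force, the opening and the grip force at its end, in the units of the state.
- state(): the state, without advancing time (a new reading comes with each control period).
- read_camera(name): name is "side" or "top" or "wrist"; returns a dict with "color" (420x560x3 uint8, red, green, blue), "intrinsics" (3x3 intrinsics, pixels), "rvec" (rotation vector, rad) and "tvec" (3), from world to camera coordinates, as OpenCV has them. Camera axes: x right, y down, z forward; pixel columns grow to the right and rows downward; lengths in m; the calibration is good to about 2 mm. The wrist camera is an equidistant fisheye: a pixel r from the principal point sees the ray r / f radians off the axis. A picture is of the moment at which its call begins. There is no depth.
- finish_job(): hands the job in; it is judged then, once.
The state is a dict: "time_s": time; "joint_pos": joint angles; "joint_velocities": joint speeds; "joint_torque": joint torques, N m; "eef_pos": TCP position; "eef_rot": TCP orientation; "ft_force": force on the tool from outside, world axes, zero at the start; "wrist_torque": the same for the moment, N m; "finger_gap": finger opening in m; "gripper_force": force on a finger pad.
Only numpy, scipy, OpenCV 4.12 (cv2) and the standard library are available. Lean on these libraries where they do the work, as an engineer would, in place of code of your own. Each camera call takes 0.05 s, during which the arm holds its last target. There are 200 camera calls.

## Working session

There is one attempt and no reset: what is moved stays moved. The work goes in short steps, Python scripts to look and compute and a tool call to move; the robot and the scene stay as the last step left them, time stands still between calls to the robot, and variables do not carry over. Pictures are saved under pics/ and viewed, at most 14 in all, crops included, and the job is handed in when it is done.

Besides the shell and the picture viewer there is one more tool, called after "Request:" as name(argument=value, ...) on one line, values as JSON. jog_arm: Moves the arm, as the interface text tells. Its arguments: {"type":"object","properties":{"motion":{"type":"array"},"gripper":{"type":"number"}},"required":["motion"]}

```bash
mkdir -p pics
cat > h.py <<'E'
import numpy as np, cv2
from plant import state, read_camera, finish_job
def cam(n):
    c=read_camera(n); return c
def save(c,f,crop=None,s=1):
    im=c["color"][:,:,::-1]
    if crop: x0,y0,x1,y1=crop; im=im[y0:y1,x0:x1]
    if s!=1: im=cv2.resize(im,None,fx=s,fy=s,interpolation=cv2.INTER_CUBIC)
    cv2.imwrite("pics/"+f,im)
def rays(c,px,fish=False):
    K=np.array(c["intrinsics"]);R=cv2.Rodrigues(np.array(c["rvec"],float))[0];t=np.array(c["tvec"],float).ravel()
    p=(np.atleast_2d(px).astype(float)-K[:2,2])/[K[0,0],K[1,1]]
    if fish:
        r=np.linalg.norm(p,axis=1,keepdims=True)+1e-12
        d=np.hstack([p/r*np.sin(r),np.cos(r)])
    else: d=np.hstack([p,np.ones((len(p),1))])
    return -R.T@t, d@R
def onz(c,px,z,fish=False):
    o,d=rays(c,px,fish); s=(np.atleast_1d(z)-o[2])/d[:,2]; return o+d*s[:,None]
def proj(c,P,fish=False):
    K=np.array(c["intrinsics"]);R=cv2.Rodrigues(np.array(c["rvec"],float))[0];t=np.array(c["tvec"],float).ravel()
    q=np.atleast_2d(P)@R.T+t
    if fish:
        r=np.linalg.norm(q[:,:2],axis=1,keepdims=True)+1e-12
        p=q[:,:2]/r*np.arctan2(r,q[:,2:])
    else: p=q[:,:2]/q[:,2:]
    return p*[K[0,0],K[1,1]]+K[:2,2]
E
python3 - <<'E'
from h import *
s=state();print({k:np.round(v,3).tolist() for k,v in s.items()})
for n in ["top","side"]:
    c=cam(n);np.save(n+"0.npy",c,allow_pickle=True);save(c,n+"0.png",s=1.42);o,_=rays(c,[[0,0]]);print(n,o,c["intrinsics"])
E
```

```text
{'time_s': 0.0, 'joint_pos': [1.316, 0.469, -0.049, 1.534, 0.024, 1.141, -0.082], 'joint_velocities': [-0.001, -0.001, -0.0, 0.0, 0.001, -0.0, -0.001], 'joint_torque': [-0.0, -50.798, -0.081, -23.615, -0.061, 0.038, 0.0], 'eef_pos': [0.151, -0.657, 0.222], 'eef_rot': [[0.975, 0.224, -0.001], [0.224, -0.975, 0.002], [-0.0, -0.002, -1.0]], 'ft_force': [0.128, -0.399, 0.297], 'wrist_torque': [-0.014, -0.011, -0.019], 'gripper_force': 0.0, 'finger_gap': 0.087}
top [0.49551551 0.0066138  1.39507291] [[393.82001522   0.         279.12843278]
 [  0.         393.82001522 215.93751653]
 [  0.           0.           1.        ]]
side [0.26708283 0.63102495 0.9714232 ] [[421.98542074   0.         283.80054465]
 [  0.         421.98542074 211.06522328]
 [  0.           0.           1.        ]]
```

View pics/top0.png

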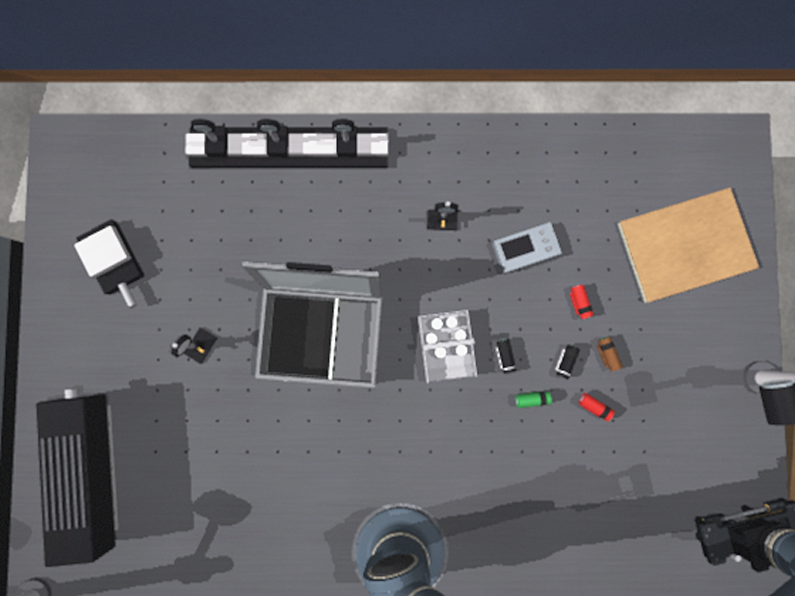

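View pics/side0.png

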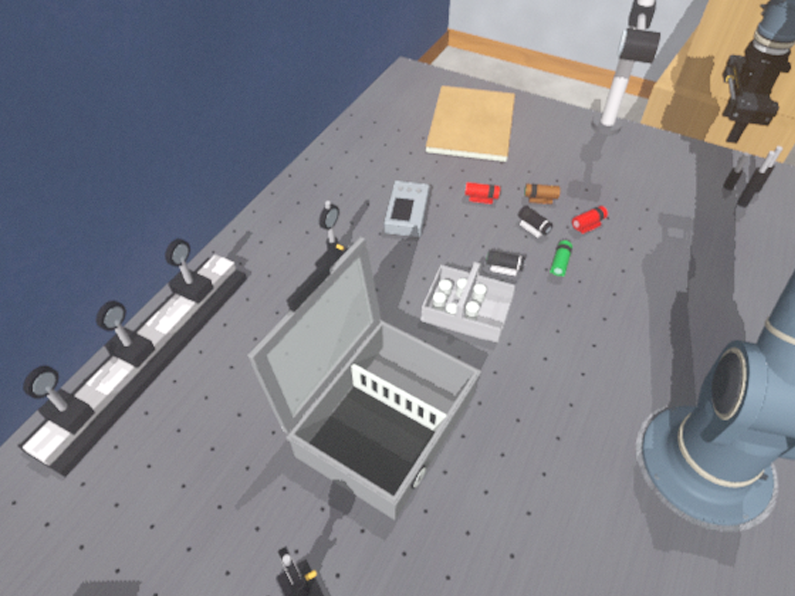

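Top view: box about (318,337), tray about (448,345) with six white cartridges, and two black barrels at (505,355) and (567,360). The red, green and brown ones are look-alikes. Next I zoom in for corners.

Run:
```python
from h import *
c=np.load("top0.npy",allow_pickle=True).item()
save(c,"z1.png",(165,170,435,310),2.9)
```

```text
(no output)
```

View pics/z1.png

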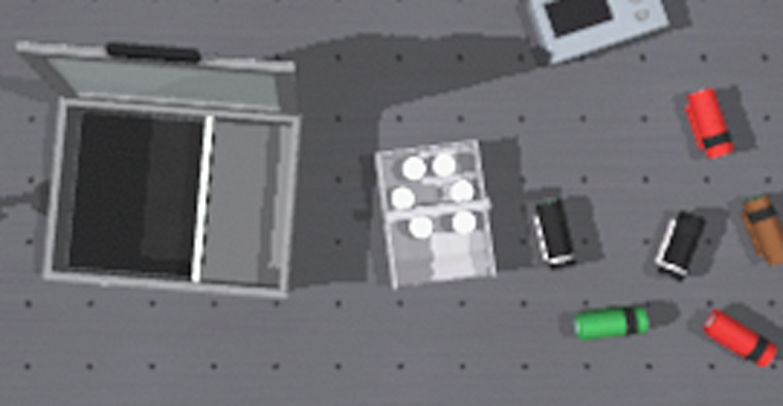

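Run:
```python
from h import *
c=np.load("side0.npy",allow_pickle=True).item()
save(c,"z2.png",(280,120,440,250),4.6)
```

```text
(no output)
```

View pics/z2.png

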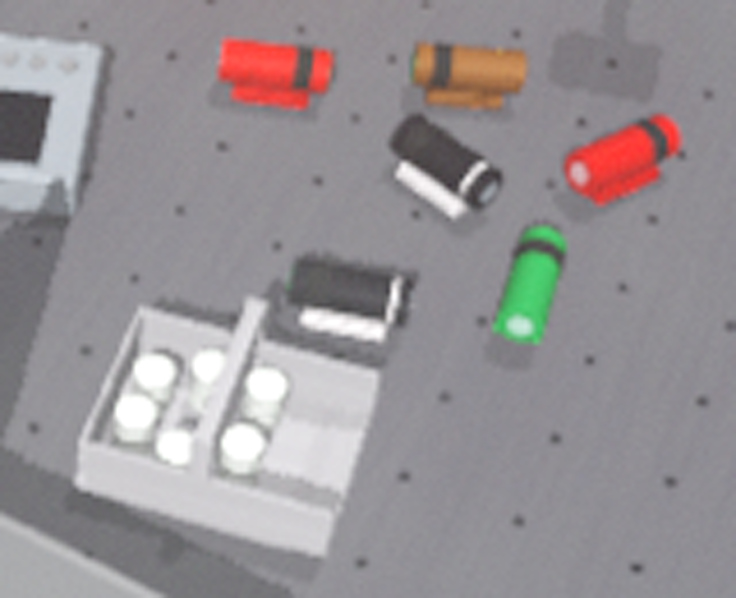

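The crop settles it: the tray's mouth points at the robot (-x), and it holds 6 cartridges. The jog only yaws about the vertical, so I'll turn the tray until the mouth faces +y, set its underside on the trough's right wall, and let it tip there inside a loose finger cage. Now the positions.

Run:
```python
from h import *
c=np.load("top0.npy",allow_pickle=True).item()
z=lambda p:(np.array(p,float)+0.5)/2.9+[165,170]-0.5
def rep(n,pts,h):
    P=onz(c,z(pts),h); print(n,np.round(P[:,:2]*1000).tolist()); return P
B=rep("box FL FR NR NL",[[62,98],[300,117],[288,296],[44,278]],.08)
print("ctr",B.mean(0), "yaw", np.degrees(np.arctan2(*( (B[0]-B[1])+(B[3]-B[2]))[[0,1]])), np.linalg.norm(B-np.roll(B,1,0),axis=1))
T=rep("tray BL BR FR FL",[[375,153],[480,140],[495,275],[395,288]],.045)
print(T.mean(0),np.linalg.norm(T-np.roll(T,1,0),axis=1))
H=rep("handle",[[385,215],[490,203]],.08);print(H.mean(0),np.degrees(np.arctan2(*(H[0]-H[1])[[1,0]])))
rep("lid top edge L R",[[18,45],[293,67]],.28)
rep("barrels",[[556,233],[682,243]],.035)
rep("mounts(lens/mirror,meter corner)",[[550,62],[668,20]],.035)
rep("green/red",[[612,322],[740,340],[710,123],[765,230]],.035)
```

```text
box FL FR NR NL [[632.0, 320.0], [610.0, 44.0], [405.0, 58.0], [426.0, 337.0]]
ctr [0.51832085 0.18983757 0.08      ] yaw 4.40870102576672 [0.20768248 0.27637595 0.20574814 0.28001772]
tray BL BR FR FL [[571.0, -43.0], [586.0, -168.0], [427.0, -184.0], [412.0, -66.0]]
[ 0.49879381 -0.11536297  0.045     ] [0.16034307 0.12537674 0.15974438 0.1184918 ]
handle [[497.0, -53.0], [511.0, -174.0]]
[ 0.50411001 -0.11371613  0.08      ] 96.47511288514072
lid top edge L R [[664.0, 316.0], [642.0, 46.0]]
barrels [[476.0, -258.0], [464.0, -407.0]]
mounts(lens/mirror,meter corner) [[680.0, -254.0], [731.0, -397.0]]
green/red [[371.0, -323.0], [350.0, -473.0], [607.0, -444.0], [479.0, -506.0]]
```

Request:
jog_arm(motion=[0,0,-80,0,0,0,-120,0])

```text
time_s: 0.27
eef_pos: [0.1506, -0.6559, 0.303]
eef_rot: [[0.975, 0.224, -0.002], [0.224, -0.975, 0.008], [-0.0, -0.009, -1.0]]
ft_force: [0.1, -1.5, 0.5]
finger_gap: 0.0869
gripper_force: 0.0
```

Request:
jog_arm(motion=[466,-449,0,-84,466,-449,0,-84,466,-449,0,-84,466,-449,0,-84,466,-449,0,-84,466,-449,0,-84,466,-449,0,-84,466,-449,0,-84,466,-449,0,-84,466,-449,0,-84,466,-449,0,-84,466,-449,0,-84,466,-449,0,-84,466,-449,0,-84,466,-449,0,-84,466,-449,0,-84,466,-449,0,-84,466,-449,0,-84,466,-449,0,-84,466,-449,0,-84])

```text
time_s: 1.93
eef_pos: [0.5041, -0.1177, 0.3056]
eef_rot: [[-0.118, 0.993, -0.001], [0.993, 0.118, -0.001], [-0.001, -0.001, -1.0]]
ft_force: [-0.4, 0.0, -0.6]
finger_gap: 0.0867
gripper_force: 0.0
```

Run:
```python
from h import *
c=cam("wrist");np.save("w1.npy",c,allow_pickle=True);save(c,"w1.png",s=1.42)
o,d=rays(c,[[280,210]],True);print(o,d,c["intrinsics"][0]); print(state()["joint_pos"])
print(proj(c,[[.504,-.114,.08],[.497,-.053,.08],[.511,-.174,.08]],True)*1.42)
```

```text
[ 0.49439934 -0.0399458   0.46665104] [[ 0.03788592 -0.2707461  -0.96190499]] [325.1922621   0.        277.3817161]
[ 0.69985503  0.19837662 -0.64071754  1.76059736  0.12628418  1.22435707
  0.14349835]
[[395.95710691 258.44765396]
 [396.34445473 186.19714041]
 [395.69902482 325.55461747]]
```

View pics/w1.png

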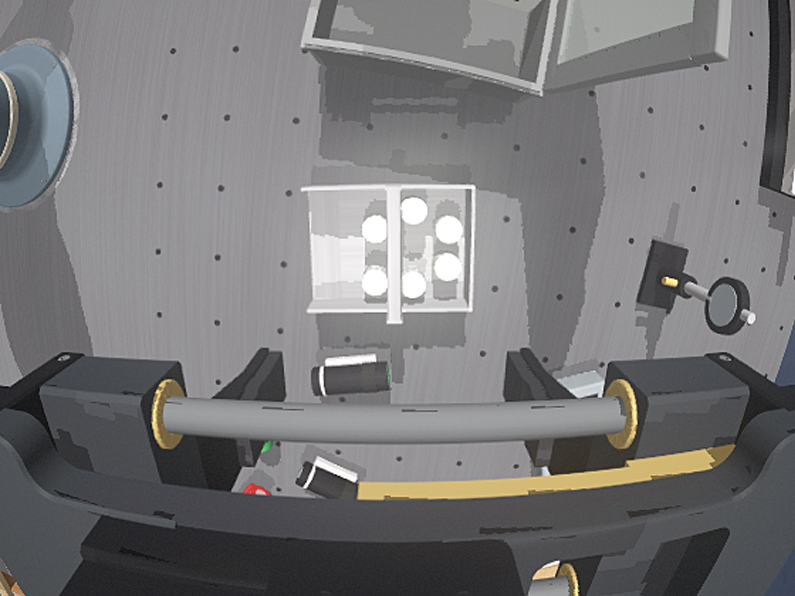

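The bar runs vertically at column 395, rows 186–322, where my projection puts it. The mouth is on the left, towards the robot. Now I lower onto the bar and grip it.

Request:
jog_arm(motion=[4,0,40,0,4,0,80,0,4,0,120,0,4,0,150,0,4,0,180,0,4,0,200,0,4,0,215,0,4,0,230,0,4,0,240,0,4,0,248,0,4,0,253,0,4,0,253,0,4,0,253,0], gripper=60)

```text
time_s: 3.07
eef_pos: [0.5046, -0.1122, 0.0533]
eef_rot: [[-0.12, 0.993, 0.001], [0.993, 0.12, -0.0], [-0.0, 0.001, -1.0]]
ft_force: [0.3, 0.7, 0.1]
finger_gap: 0.0597
gripper_force: 0.0
```

Request:
jog_arm(motion=[0,0,0,0,0,0,0,0,0,0,0,0,0,0,0,0,0,0,0,0,0,0,0,0,0,0,0,0,0,0,0,0], gripper=0)

```text
time_s: 3.73
eef_pos: [0.5042, -0.112, 0.0529]
eef_rot: [[-0.121, 0.993, -0.0], [0.993, 0.121, -0.0], [-0.0, -0.0, -1.0]]
ft_force: [-1.7, -0.2, 0.2]
finger_gap: 0.0145
gripper_force: 1.2
```

Request:
jog_arm(motion=[0,0,-5,0,0,0,-10,0,0,0,-20,0,0,0,-35,0,0,0,-50,0,0,0,-70,0,0,0,-90,0,0,0,-110,0,0,0,-130,0,0,0,-150,0,0,0,-160,0,0,0,-160,0])

```text
time_s: 4.73
eef_pos: [0.5058, -0.1119, 0.2156]
eef_rot: [[-0.121, 0.993, 0.005], [0.993, 0.121, -0.002], [-0.002, 0.005, -1.0]]
ft_force: [0.3, 0.3, -3.3]
finger_gap: 0.0121
gripper_force: 30.0
```

Holding the tray, gap 12.1 mm. Next I turn it to face the box, then carry it over.

Request:
jog_arm(motion=[0,0,0,2,0,0,0,5,0,0,0,10,0,0,0,15,0,0,0,21,0,0,0,27,0,0,0,33,0,0,0,39,0,0,0,45,0,0,0,51,0,0,0,57,0,0,0,63,0,0,0,69,0,0,0,75,0,0,0,81,0,0,0,87,0,0,0,93,0,0,0,98,0,0,0,101.3,0,0,0,101.3])

```text
time_s: 6.4
eef_pos: [0.5034, -0.1117, 0.2115]
eef_rot: [[0.997, -0.077, -0.003], [-0.077, -0.997, 0.0], [-0.003, -0.0, -1.0]]
ft_force: [0.2, -0.6, -3.5]
finger_gap: 0.0118
gripper_force: 30.0
```

Run:
```python
from h import *
s=state(); p=s["eef_pos"]*1;R=np.array(s["eef_rot"]);print(p,R[:,0],s["joint_pos"],s["finger_gap"])
T=np.array([.5084,.0617,p[2]]);print(R.T@(T-p)*1000)
```

```text
[ 0.50338306 -0.11173104  0.21150022] [ 0.99705438 -0.07665397 -0.00259429] [ 0.4262287   0.24320703 -0.34171922  1.9035007   0.09509938  1.01308488
 -1.60434476] 0.011786685093679247
[-8.29201484e+00 -1.73305320e+02  5.21318369e-02]
```

Request:
jog_arm(motion=[-1,-5,0,0,-1,-15,0,0,-1,-28,0,0,-2,-42,0,0,-2,-57,0,0,-3,-72,0,0,-4,-87,0,0,-4,-102,0,0,-5,-117,0,0,-6,-132,0,0,-7,-147,0,0,-8,-159,0,0,-8,-168,10,0,-8,-173,25,0,-8,-173,40,0,-8,-173,53,0,-8,-173,61,0,-8,-173,61,0])

```text
time_s: 7.9
eef_pos: [0.5079, 0.0616, 0.1501]
eef_rot: [[0.997, -0.075, -0.004], [-0.075, -0.997, -0.0], [-0.004, 0.0, -1.0]]
ft_force: [-0.8, -0.4, -4.5]
finger_gap: 0.0113
gripper_force: 30.0
```

Run:
```python
from h import *
s=state();print(s["eef_pos"])
c=cam("wrist");np.save("w2.npy",c,allow_pickle=True);save(c,"w2.png",s=1.42)
```

```text
[0.50789938 0.0616272  0.15008054]
```

View pics/w2.png

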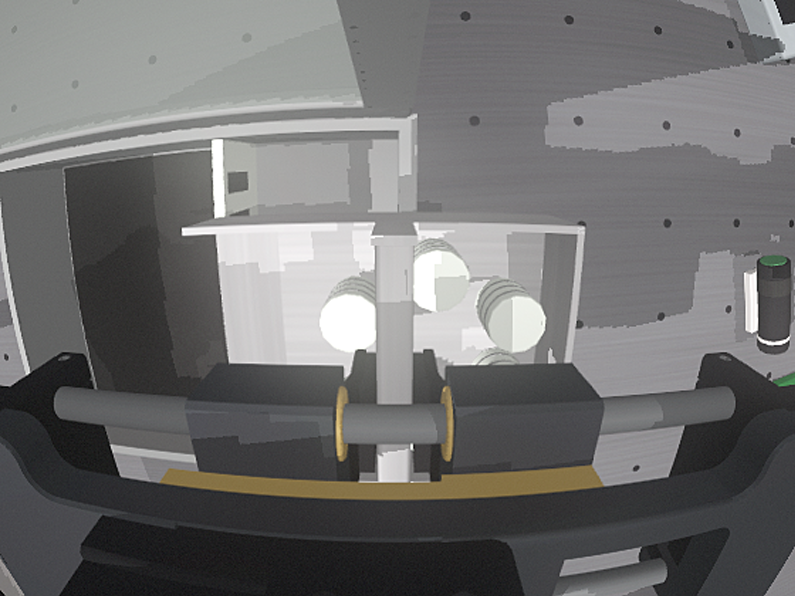

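Mouth faces left over the trough, with the lip near column 218. The trough's right wall is at columns 400–415, almost under the bar. I check those against the calibration.

```bash
cat >> h.py <<'E'
BX=np.array([.9970,-.0769]);BY=np.array([.0769,.9970]);BC=np.array([.5183,.1898])
def box(x,y,z): return np.r_[BC+x*BX+y*BY,z]
E
python3 - <<'E'
from h import *
c=np.load("w2.npy",allow_pickle=True).item()
print(proj(c,[box(.1025,-.1375,.08),box(.0965,-.1315,.08),box(.0965,-.0365,.07),box(.0965,-.0305,.07)],True)*1.42)
P=onz(c,np.array([[415,117],[400,130],[224,139],[212,139]])/1.42,[.08,.08,.07,.07],True)
for p in P: print((p[:2]-BC)@BX,(p[:2]-BC)@BY)
E
```

```text
[[415.16346865 115.42173031]
 [402.88280517 127.16077975]
 [224.58133467 135.90022124]
 [214.40826578 136.82193017]]
0.10169140043393225 -0.13741229613623598
0.0950529295313112 -0.130081539111965
0.09482117271117807 -0.03613035958764284
0.09541551906253835 -0.029043244513669398
```

Request:
jog_arm(motion=[0,0,5,0,0,0,10,0,0,0,14,0,0,0,16,0,0,0,17,0,0,0,18,0,0,0,18,0])

```text
time_s: 8.53
eef_pos: [0.5097, 0.0612, 0.134]
eef_rot: [[0.997, -0.076, 0.0], [-0.076, -0.997, 0.0], [0.0, -0.0, -1.0]]
ft_force: [0.1, 0.6, -3.7]
finger_gap: 0.0119
gripper_force: 30.0
```

Run:
```python
from h import *
s=state();print(s["eef_pos"],s["ft_force"],s["wrist_torque"])
```

```text
[0.50967899 0.0612103  0.13401393] [ 0.11919932  0.59115094 -3.67352235] [ 0.0652304   0.0038023  -0.02829909]
```

Request:
jog_arm(motion=[0,0,1,0,0,0,2,0,0,0,2,0,0,0,2,0])

```text
time_s: 8.87
eef_pos: [0.5098, 0.0615, 0.1338]
eef_rot: [[0.997, -0.076, 0.001], [-0.076, -0.997, -0.001], [0.001, 0.001, -1.0]]
ft_force: [-5.1, -0.4, 9.1]
finger_gap: 0.0117
gripper_force: 30.0
```

Request:
jog_arm(motion=[0,0,0,0,0,0,0,0,0,0,0,0,0,0,0,0,0,0,0,0,0,0,0,0], gripper=22)

```text
time_s: 9.37
eef_pos: [0.5096, 0.0611, 0.1318]
eef_rot: [[0.997, -0.076, 0.0], [-0.076, -0.997, -0.0], [0.0, 0.0, -1.0]]
ft_force: [0.3, -0.4, 0.0]
finger_gap: 0.0216
gripper_force: 0.1
```

Run:
```python
from h import *
s=state();print(s["eef_pos"],s["ft_force"],s["wrist_torque"])
c=cam("side");np.save("s2.npy",c,allow_pickle=True)
save(c,"s2.png",(180,140,380,290),3.9)
```

```text
[0.50958997 0.06107079 0.13177323] [ 0.26292076 -0.44594981  0.00063479] [-0.03586523  0.02012221  0.02812759]
```

View pics/s2.png

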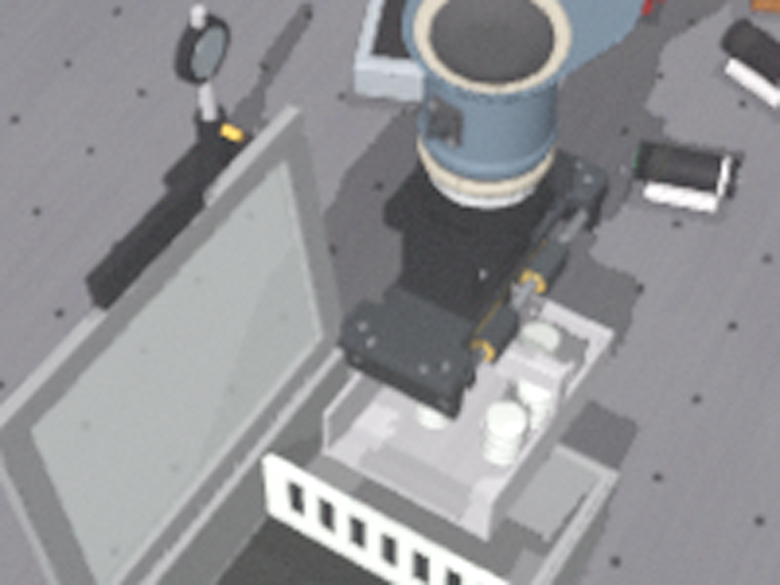

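The tray rests level on the rim and there is no load on the tool. With the cage a bit wider, I push the bar slowly towards +y along the tipping arc.

Request:
jog_arm(motion=[0,-3,0,0,0,-6,0,0,0,-9,0,0,0,-12,0,0,0,-15,1,0,0,-18,1,0,0,-21,2,0,0,-23,3,0,0,-25,3,0,0,-27,4,0,0,-29,4,0,0,-31,5,0,0,-31,5,0], gripper=32)

```text
time_s: 10.5
eef_pos: [0.5118, 0.0926, 0.1267]
eef_rot: [[0.997, -0.076, -0.0], [-0.076, -0.997, 0.0], [-0.0, -0.0, -1.0]]
ft_force: [0.8, 0.9, -0.1]
finger_gap: 0.0324
gripper_force: 0.0
```

Run:
```python
from h import *
s=state();print(s["eef_pos"],s["ft_force"],s["wrist_torque"])
c=cam("side");save(c,"s3.png",(180,140,380,290),3.9)
```

```text
[0.51178679 0.09255355 0.12673207] [ 0.75116816  0.86312802 -0.05989241] [ 0.05078624  0.03692843 -0.03012396]
```

View pics/s3.png

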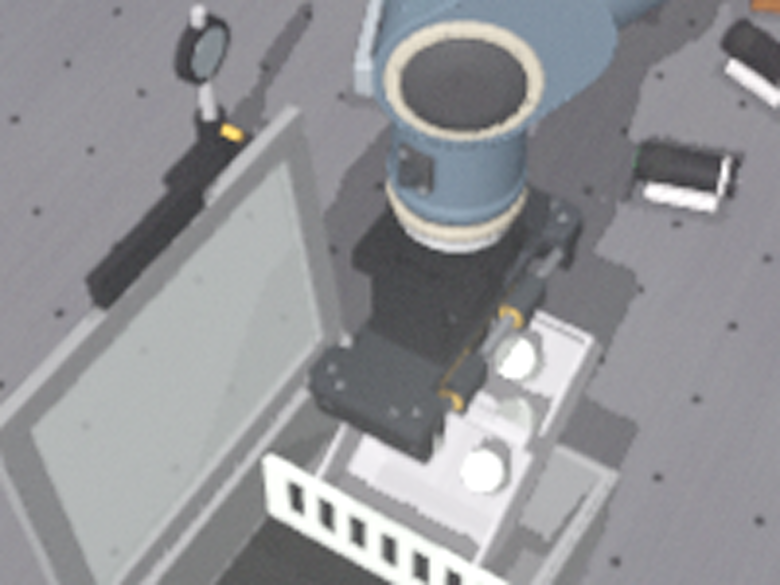

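Tipping works: the lip has dropped into the trough and the back is rising. I continue to about 45°.

Request:
jog_arm(motion=[0,-3,2,0,0,-5,3,0,0,-8,5,0,0,-10,6,0,0,-12,8,0,0,-14,10,0,0,-16,12,0,0,-18,13,0,0,-20,15,0,0,-22,17,0,0,-23,18,0,0,-23,18,0,0,-23,18,0,0,-23,18,0,0,-23,18,0,0,-23,18,0])

```text
time_s: 11.88
eef_pos: [0.514, 0.1111, 0.109]
eef_rot: [[0.997, -0.079, -0.0], [-0.079, -0.997, -0.005], [0.0, 0.005, -1.0]]
ft_force: [-0.0, -8.2, 5.0]
finger_gap: 0.0322
gripper_force: 5.9
```

Run:
```python
from h import *
s=state();print(s["eef_pos"],s["ft_force"],s["wrist_torque"])
c=cam("side");c2=cam("wrist");np.save("w4.npy",c2,allow_pickle=True)
a=cv2.resize(c["color"][140:290,180:380],(400,300),interpolation=2);b=cv2.resize(c2["color"],(400,300))
cv2.imwrite("pics/s4.png",np.hstack([a,b])[:,:,::-1])
```

```text
[0.51403616 0.11113339 0.10902781] [-1.20867426e-04 -8.22204613e+00  4.98028250e+00] [-1.74906898  0.15782568  0.03951784]
```

View pics/s4.png

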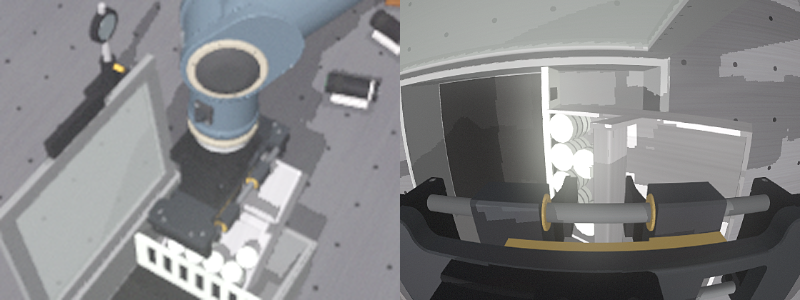

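Run:
```python
from h import *
c2=np.load("w4.npy",allow_pickle=True).item()["color"];c=cam("side")["color"];s=state();print(s["eef_pos"],s["ft_force"])
a=cv2.resize(c[205:295,235:355],(800,600)[:1]+(600,),interpolation=2)
a=cv2.resize(c[210:285,240:340],(400,300),interpolation=2);b=cv2.resize(c2[70:250,90:330],(400,300),interpolation=2)
cv2.imwrite("pics/s5.png",cv2.resize(np.hstack([a,b]),(800,300))[:,:,::-1])
```

```text
[0.51402462 0.11115527 0.10901565] [-0.08573764 -8.21420099  5.0946262 ]
```

View pics/s5.png

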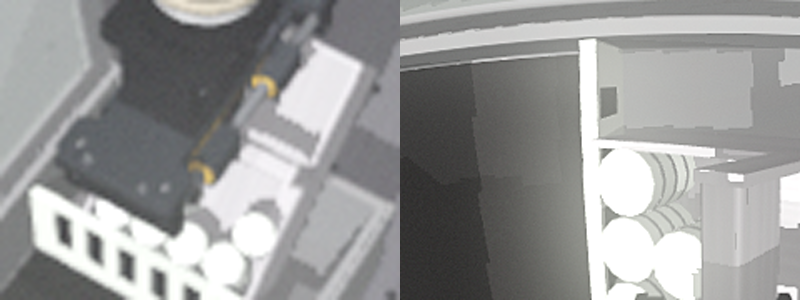

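The tray slid forward: its lip bears on the divider and the cartridges are held between them at a tilt of about 27°. I ease the bar back with the front finger to open a gap.

Request:
jog_arm(motion=[0,3,0,0,0,6,0,0,0,9,0,0,0,12,0,0,0,15,0,0,0,18,0,0,0,21,0,0,0,24,0,0,0,27,0,0,0,30,0,0,0,30,0,0,0,30,0,0])

```text
time_s: 13.03
eef_pos: [0.5117, 0.0853, 0.1091]
eef_rot: [[0.997, -0.076, 0.001], [-0.076, -0.997, 0.0], [0.001, -0.0, -1.0]]
ft_force: [0.7, 2.6, 0.9]
finger_gap: 0.0321
gripper_force: 1.1
```

Run:
```python
from h import *
s=state();print(s["eef_pos"],s["ft_force"],s["wrist_torque"])
c=cam("side")["color"];c2=cam("wrist");np.save("w5.npy",c2,allow_pickle=True);c2=c2["color"]
a=cv2.resize(c[200:290,230:350],(400,300),interpolation=2);b=cv2.resize(c2[60:285,80:380],(400,300),interpolation=2)
cv2.imwrite("pics/s6.png",np.hstack([a,b])[:,:,::-1])
```

```text
[0.51172226 0.08526407 0.10913316] [0.73071414 2.62652765 0.90584358] [ 0.41633011 -0.16042384  0.02743464]
```

View pics/s6.png

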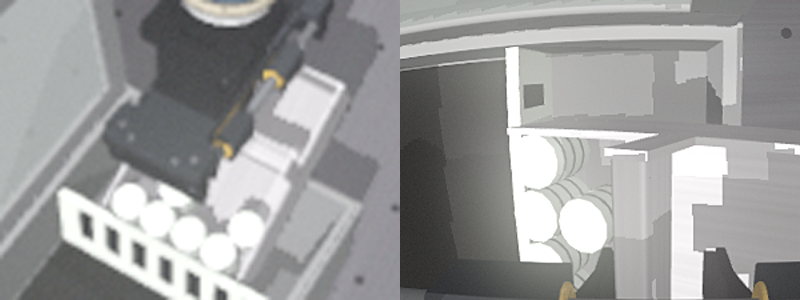

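Cartridges still rest along the divider, in the tray's mouth. I work out the tray's angle by casting rays at known features onto the side-wall plane.

Run:
```python
from h import *
c=np.load("w5.npy",allow_pickle=True).item()
def onx(px,bx):
    o,d=rays(c,px,True)
    ob=(o[:2]-BC)@BX; db=d[:,:2]@BX
    s=(bx-ob)/db; P=o+d*s[:,None]
    return np.c_[(P[:,:2]-BC)@BY,P[:,2]]*1000
cr=lambda p:np.array([[80+.75*(x-400),60+.75*y] for x,y in p])
print(onx(cr([[612,152],[645,150],[675,133],[798,140],[520,130]]),.057))
print(onx(cr([[675,133],[798,140],[520,130],[600,130]]),.060))
```

```text
[[ -89.03310731  149.23525325]
 [ -98.28046675  146.01842847]
 [-107.99519613  106.02399664]
 [-152.22128321  119.41466186]
 [ -40.65553784   87.15784244]]
[[-107.35952378  130.10659477]
 [-145.09932402  141.53335811]
 [ -49.89603515  114.00738868]
 [ -81.51168841  120.59802591]]
```

The tray sits at about 16–20°. The lip against the divider is actually a useful guide: pushing the bar further forward slides the lip down to the trough's corner, near 42° of tilt, where the cartridges will slide out. I keep pushing forward and down.

Request:
jog_arm(motion=[0,-4,0,0,0,-8,0,0,0,-12,0,0,0,-16,0,0,0,-20,0,0,0,-24,0,0,0,-27,0,0,0,-30,1,0,0,-33,3,0,0,-36,5,0,0,-39,7,0,0,-42,9,0,0,-45,11,0,0,-48,13,0,0,-50,14,0,0,-50,14,0])

```text
time_s: 14.47
eef_pos: [0.5163, 0.1127, 0.0972]
eef_rot: [[0.996, -0.089, -0.006], [-0.089, -0.996, -0.033], [-0.003, 0.033, -0.999]]
ft_force: [-6.6, -42.8, 36.2]
finger_gap: 0.0325
gripper_force: 21.2
```

```bash
cat >> h.py <<'E'
def st():
    s=state();p=np.array(s["eef_pos"]);print("t",round(s["time_s"],2),"p",p.round(4),"box",((p[:2]-BC)@BX).round(4),((p[:2]-BC)@BY).round(4),"F",np.round(s["ft_force"],1),"T",np.round(s["wrist_torque"],2),"gap",round(s["finger_gap"],4),round(s["gripper_force"],1),"q",np.round(s["joint_pos"],2)); return s
E
python3 - <<'E'
from h import *
st(); c=cam("wrist");np.save("w6.npy",c,allow_pickle=True);save(c,"w6.png",s=1.42)
E
```

```text
t 14.47 p [0.5163 0.1127 0.0972] box 0.0039 -0.0771 F [ -6.6 -42.8  36.2] T [-9.6   1.44 -0.02] gap 0.0325 21.2 q [ 0.    0.42 -0.4   1.98  0.26  0.81 -2.21]
```

Too much force, so it's jammed. I back off straight away.

Request:
jog_arm(motion=[0,6,-2,0,0,12,-6,0,0,20,-10,0,0,28,-12,0,0,28,-12,0])

```text
time_s: 14.93
eef_pos: [0.513, 0.1047, 0.1069]
eef_rot: [[0.997, -0.078, -0.0], [-0.078, -0.997, -0.002], [0.0, 0.002, -1.0]]
ft_force: [0.5, -5.8, 3.0]
finger_gap: 0.0321
gripper_force: 2.9
```

View pics/w6.png

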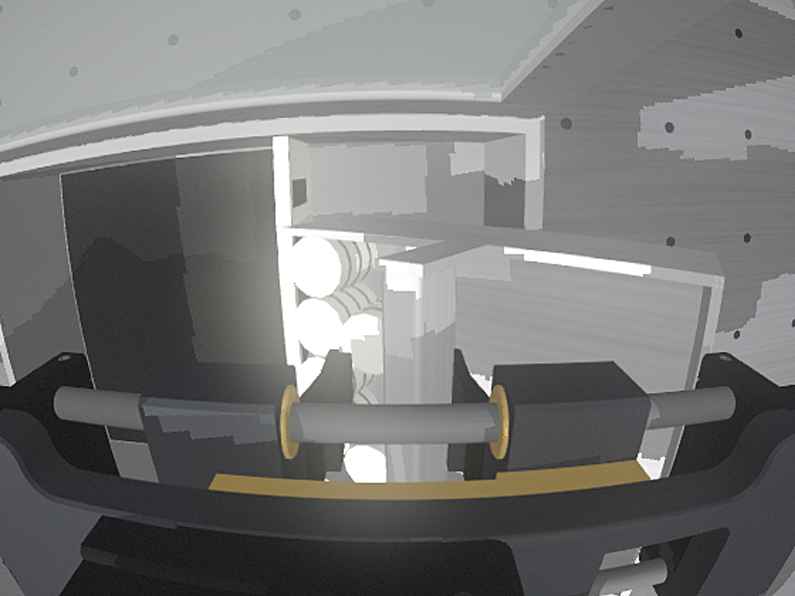

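Run:
```python
from h import *
st()
```

```text
t 14.93 p [0.513  0.1047 0.1069] box 0.0013 -0.0853 F [ 0.5 -5.8  3. ] T [-1.21 -0.07  0.02] gap 0.0321 2.9 q [ 0.05  0.4  -0.42  1.99  0.22  0.8  -2.14]
```

The picture shows the tray's side-wall corner at (290,228) on the divider. Solving that contact gives a tilt of about 42° and a 24 mm gap at the lip, so the cartridges (26 mm) are wedged there. At that tilt the bar can be clamped across its corners, so I'll re-seat it, clamp, and draw the tray back along its own slope so the cartridges slide out.

Request:
jog_arm(motion=[0,-3,-2,0,0,-6,-4,0,0,-8,-5,0,0,-8,-5,0])

```text
time_s: 15.27
eef_pos: [0.5139, 0.1136, 0.1125]
eef_rot: [[0.997, -0.076, -0.0], [-0.076, -0.997, -0.004], [0.0, 0.004, -1.0]]
ft_force: [-1.6, -9.3, 6.3]
finger_gap: 0.0322
gripper_force: 6.3
```

Request:
jog_arm(motion=[0,1,0,0,0,3,0,0,0,5,0,0,0,5,0,0], gripper=23)

```text
time_s: 15.6
eef_pos: [0.5134, 0.1085, 0.112]
eef_rot: [[0.997, -0.076, -0.0], [-0.076, -0.997, -0.003], [-0.0, 0.003, -1.0]]
ft_force: [-0.9, -6.7, 5.8]
finger_gap: 0.0237
gripper_force: 5.9
```

Request:
jog_arm(motion=[0,0,0,0,0,0,0,0,0,0,0,0], gripper=0)

```text
time_s: 15.85
eef_pos: [0.5133, 0.1067, 0.1121]
eef_rot: [[0.997, -0.077, -0.001], [-0.077, -0.997, -0.006], [-0.001, 0.006, -1.0]]
ft_force: [-1.0, -10.9, 5.1]
finger_gap: 0.018
gripper_force: 30.9
```

Run:
```python
from h import *
st()
```

```text
t 15.85 p [0.5133 0.1067 0.1121] box 0.0014 -0.0832 F [ -1.  -10.9   5.1] T [-2.38  0.23 -0.01] gap 0.018 30.9 q [ 0.05  0.39 -0.42  1.98  0.22  0.82 -2.14]
```

Request:
jog_arm(motion=[0,4,-2,0,0,8,-4,0,0,13,-6,0,0,18,-9,0,0,24,-12,0,0,30,-16,0,0,36,-20,0,0,42,-25,0,0,48,-30,0,0,54,-36,0,0,60,-40,0,0,60,-40,0])

```text
time_s: 16.85
eef_pos: [0.5094, 0.0485, 0.153]
eef_rot: [[0.997, -0.078, 0.002], [-0.078, -0.997, -0.001], [0.002, 0.001, -1.0]]
ft_force: [-0.1, -0.7, -2.7]
finger_gap: 0.0174
gripper_force: 34.6
```

Run:
```python
from h import *
st(); c=cam("wrist");np.save("w7.npy",c,allow_pickle=True)
d=cam("top");np.save("t7.npy",d,allow_pickle=True)
g=c["color"].min(2)[80:270:5,100:440:5]
for r in g: print("".join(" .:-=+*#%@"[min(9,int(v)*10//256)] for v in r))
```

```text
t 16.85 p [0.5094 0.0485 0.153 ] box 0.002 -0.1416 F [-0.1 -0.7 -2.7] T [0.04 0.02 0.05] gap 0.0174 34.6 q [ 0.17  0.31 -0.43  1.97  0.17  0.88 -1.99]
********########%%%%#######*=+++++=====================**********+**
***####%%####*++++++++++++++++++++*=++======-==========+++=-+++****+
%%##*++++++++++==+*##%%%%%%%%%%####=+++=====-=========+++++++++*+***
+==++==*#%%%%%%%%%%%%%%%%%%%%%%%%##=++++==============*+++****+***+*
%%%#%#%%%%%%%#*++++++++++++++++++##+++++++============+++********+*+
#%%#*+==@***+===+++++**++**+++#####+++++++++==========+****+**++=***
====+###@******************++######=++++++++============+=+======+=+
------==@******************+++###%#=+++++++=========================
-----==-@******************++*###%%+++++++++++======================
------=-@***+**************+++###%#++++++++++++=================+==+
------=-@*---**************+++####*=++++++==================++++++++
:-------@*---**************+++###**=+++++=++++++==++++++=++++++++===
:-------@*-#***************+*+###**=++++++++++++++++++++++++++++=+==
--------@*******+++++++++++++*###**=======++++++++++
[... 972 characters left out ...]
**********
::-------@@-#%@%@*@%@*****@@@@@*#######**@@*************************
:::------@@****+%%%%@++*++@@@@@+**####***@@****************+********
::-------#@**-**%%%%#**+++@@@@@+*********@+*********************++++
:::-------@*--**+*%#+**+++@@@@@+*********@**************************
::::------@*--**+*%%%*++++@@@@@+*******+#@**************************
:::-------@+-****%%%%@*+++@@@%%+******++#%%*************************
::::-:----@+**-**@@@%@++++@@@--+******+++-:@@#******************++**
:::::-----**++:#+@@@%@++++%@@--+****+*++=--@@+************++=--*+*+*
.:::::--:::::--------------@@--=****+*++=--@@---:::::::::::::::-****
:::::-:::::::::------------@:---****++++=-::@---::::::::::::::::=**+
```

The load has dropped from 3.7 N to 2.7 N, so the tray is empty, and the cartridges show in the trough beside the divider. Now I set the tray down to the right of the box.

Request:
jog_arm(motion=[0,0,-10,0,0,0,-25,0,0,0,-40,0,0,15,-40,0,1,35,-40,0,2,60,-40,0,3,85,-40,0,4,104,-40,0,4,108,-30,0,4,108,0,0,4,108,30,0,4,108,50,0,4,108,62,0,4,108,72,0,4,108,80,0,4,108,87,0,4,108,93,0,4,108,98,0,4,108,100,0,4,108,100,0])

```text
time_s: 18.62
eef_pos: [0.5044, -0.0579, 0.0517]
eef_rot: [[0.997, -0.076, -0.0], [-0.076, -0.997, -0.0], [-0.0, 0.0, -1.0]]
ft_force: [-0.3, -1.1, -3.5]
finger_gap: 0.0116
gripper_force: 30.0
```

Run:
```python
from h import *
st()
```

```text
t 18.62 p [ 0.5044 -0.0579  0.0517] box 0.0052 -0.248 F [-0.3 -1.1 -3.5] T [ 0.06  0.06 -0.05] gap 0.0116 30.0 q [ 0.3   0.45 -0.33  2.06  0.23  0.66 -1.83]
```

Request:
jog_arm(motion=[0,0,1,0,0,0,2,0,0,0,3,0,0,0,4,0,0,0,4,0,0,0,4,0])

```text
time_s: 19.12
eef_pos: [0.5045, -0.0578, 0.0479]
eef_rot: [[0.997, -0.076, 0.0], [-0.076, -0.997, -0.0], [0.0, 0.0, -1.0]]
ft_force: [-0.5, -0.0, -3.3]
finger_gap: 0.0113
gripper_force: 30.0
```

Run:
```python
from h import *
st()
```

```text
t 19.12 p [ 0.5045 -0.0578  0.0479] box 0.0052 -0.248 F [-0.5 -0.  -3.3] T [ 0.08 -0.01  0.03] gap 0.0113 30.0 q [ 0.29  0.46 -0.33  2.07  0.23  0.65 -1.84]
```

Request:
jog_arm(motion=[0,0,1,0,0,0,2,0,0,0,3,0,0,0,4,0,0,0,5,0,0,0,5,0])

```text
time_s: 19.62
eef_pos: [0.5043, -0.0578, 0.0426]
eef_rot: [[0.997, -0.076, -0.0], [-0.076, -0.997, -0.0], [-0.0, 0.0, -1.0]]
ft_force: [-0.3, -0.5, -2.3]
finger_gap: 0.0115
gripper_force: 30.0
```

Run:
```python
from h import *
st(); c=cam("wrist");np.save("w8.npy",c,allow_pickle=True); t=cam("top"); np.save("t8.npy",t,allow_pickle=True)
a=c["color"];b=t["color"][200:290,170:290]
cv2.imwrite("pics/m1.png",np.hstack([cv2.resize(a,(400,300)),cv2.resize(b,(400,300),interpolation=2)])[:,:,::-1])
```

```text
t 19.62 p [ 0.5043 -0.0578  0.0426] box 0.005 -0.248 F [-0.3 -0.5 -2.3] T [ 0.04  0.02 -0.04] gap 0.0115 30.0 q [ 0.29  0.46 -0.32  2.07  0.24  0.64 -1.84]
```

View pics/m1.png

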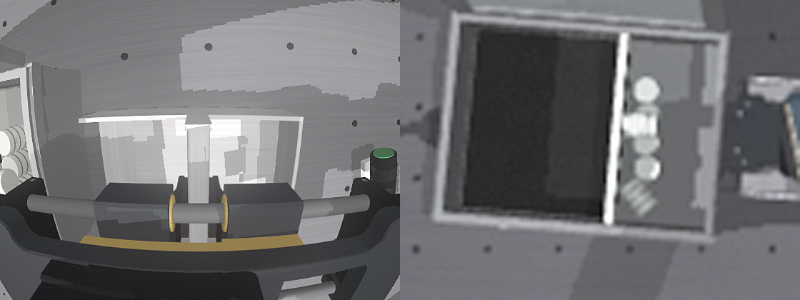

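The wrist view shows an empty tray. The top view shows cartridges stacked in the trough along the divider, none in the black bay. The tray still hangs slightly, so I lower it further.

Request:
jog_arm(motion=[0,0,2,0,0,0,3,0,0,0,4,0,0,0,5,0,0,0,6,0,0,0,6,0])

```text
time_s: 20.22
eef_pos: [0.5044, -0.0578, 0.0368]
eef_rot: [[0.997, -0.076, -0.0], [-0.076, -0.997, -0.0], [-0.0, 0.0, -1.0]]
ft_force: [-0.5, 0.9, -1.4]
finger_gap: 0.0117
gripper_force: 30.0
```

Run:
```python
from h import *
s=st()
```

```text
t 20.22 p [ 0.5044 -0.0578  0.0368] box 0.0052 -0.2479 F [-0.5  0.9 -1.4] T [-0.07  0.06 -0.01] gap 0.0117 30.0 q [ 0.29  0.47 -0.32  2.07  0.25  0.63 -1.85]
```

Request:
jog_arm(motion=[0,0,1,0,0,0,2,0,0,0,3,0,0,0,4,0,0,0,4,0,0,0,4,0])

```text
time_s: 20.72
eef_pos: [0.5053, -0.0575, 0.0349]
eef_rot: [[0.997, -0.076, 0.002], [-0.076, -0.997, -0.001], [0.002, 0.001, -1.0]]
ft_force: [-4.2, 1.8, 16.1]
finger_gap: 0.0118
gripper_force: 30.0
```

Run:
```python
from h import *
s=st();c=cam("wrist")
o,_=rays(c,[[1,1]],True)
# tray right-back & far side wall geometry: find columns of bright back wall top line
g=c["color"].min(2); 
for r in g[150:200:4,100:330:4]: print("".join(" .:-=+*#%@"[min(9,int(v)*10//256)] for v in r))
```

```text
t 20.72 p [ 0.5053 -0.0575  0.0349] box 0.0061 -0.2476 F [-4.2  1.8 16.1] T [0.19 0.94 0.03] gap 0.0118 30.0 q [ 0.28  0.48 -0.32  2.07  0.25  0.62 -1.85]
===+===+=+=+++++++++++++++++++++++++++++++++++++++++++++++
======+++=++++++++=++++++++++++++++++++++++++++++***+****+
==========++++++++++++++++++++++++++++++++++++++++++++++++
===++=+++++++++++++++******##%%%@@@%%%@@@+++**++*%%%%%####
===+#%%%%%#@@@@@@@@@@@@@@@@@@@@@@@@@@@@@*+*****++%%%%%%%%%
====%%%%%%#@%%###############********@@@+*****+**@@@@@@@@@
====++++++=###%#%###%%###%###********@@@@@@@@@@@@@@@@@@@@@
=========+=###%#%#%#%%######%******#*@@@%@@@##%%%%@@@@@@@@
======++++=###%%%###%%%%%%%%%%*###*#%@@@@#%%%%%##@@@@@@@@@
=====++++++%###%%######%%%%%%#######%@@@@#%%%%%##@@@@@@@@@
--==++=+=++%#%#####%%#%%%%%%%########@@@@#%%%%%##@@@@@%@@@
---=-=++===***********#%%%%***#*#####@@@@#%%%%%%#@@@@@@@@@
----=======***********#%%%******##*#*@%%@#%%%%%%#%%%%%%%%%
```

The tray is on the table (16 N contact). I release it, rise and move over to look at the barrels.

Request:
jog_arm(motion=[0,0,-1,0,0,0,-2,0,0,0,-2,0,0,0,-2,0,0,0,-2,0,0,0,-10,0,0,0,-30,0,0,0,-60,0,0,0,-100,0,0,0,-140,0,-10,30,-175,0,-25,60,-205,0,-40,95,-215,0,-50,130,-215,0,-60,165,-215,0,-70,200,-215,0,-80,230,-215,0,-85,255,-215,0,-85,260,-215,0,-85,260,-215,0], gripper=45)

```text
time_s: 22.43
eef_pos: [0.399, -0.3124, 0.2481]
eef_rot: [[0.997, -0.08, 0.0], [-0.08, -0.997, -0.0], [0.0, 0.0, -1.0]]
ft_force: [0.5, 0.8, 0.2]
finger_gap: 0.0448
gripper_force: 0.0
```

```bash
cat > bar.py <<'E'
from h import *
def barrels(c,fish,zfoot=0.0,reg=None):
    """foot (bright, aluminium) + black cylinder: use dark mask of cylinder"""
    im=c["color"].astype(int);mx=im.max(2)
    m=(mx<62).astype(np.uint8)
    m=cv2.morphologyEx(m,cv2.MORPH_OPEN,np.ones((3,3),np.uint8))
    n,l,s,ce=cv2.connectedComponentsWithStats(m)
    out=[]
    for i in range(1,n):
        if s[i,4]<60: continue
        ys,xs=np.where(l==i); pts=np.c_[xs,ys]
        P=onz(c,pts,zfoot+.030,fish)[:,:2]
        (cx,cy),(w,h),a=cv2.minAreaRect((P*1000).astype(np.float32))
        bx=cv2.boxPoints(((cx,cy),(w,h),a)); e=[bx[1]-bx[0],bx[2]-bx[1]]; e=max(e,key=np.linalg.norm)
        ang=np.degrees(np.arctan2(e[1],e[0]))
        out.append((cx,cy,max(w,h),min(w,h),(ang+90)%180-90,s[i].tolist()))
    return [o for o in out if 45<o[2]<120 and 15<o[3]<60]
E
python3 - <<'E'
from bar import *
st(); c=cam("wrist");np.save("w9.npy",c,allow_pickle=True); t=cam("top");np.save("t9.npy",t,allow_pickle=True)
for o in barrels(c,True): print("w",np.round(o[:5],1),o[5])
for o in barrels(t,False): print("t",np.round(o[:5],1),o[5])
g=c["color"].max(2)[0:290:6,60:500:6]
for r in g: print("".join(" .:-=+*#%@"[min(9,int(v)*10//256)] for v in r))
E
```

```text
t 22.43 p [ 0.399  -0.3124  0.2481] box -0.0803 -0.5098 F [0.5 0.8 0.2] T [ 0.08 -0.02  0.01] gap 0.0448 0.0 q [ 0.76  0.18 -0.2   1.88  0.04  1.08 -1.11]
w [ 205.4 -173.9   59.2   47.    84.8] [174, 311, 41, 27, 822]
w [ 186.6 -415.6   58.7   46.9   86.9] [341, 311, 40, 27, 723]
t [ 8.105e+02 -8.520e+01  4.630e+01  3.160e+01 -3.000e-01] [301, 148, 10, 14, 116]
t [ 742.2 -289.4   69.    37.8  -71.5] [354, 167, 21, 15, 214]
t [669.3 686.7 106.4  54.3 -61.7] [69, 182, 32, 25, 432]
t [513.8 477.4  48.6  41.6  60.1] [136, 232, 16, 15, 161]
t [ 480.  -258.1   60.7   29.4   13.3] [351, 240, 11, 18, 140]
t [ 468.4 -411.8   62.5   30.7  -22.2] [394, 244, 14, 18, 160]
t [477.7 498.6  48.5  22.4  67.1] [131, 246, 14, 9, 81]
t [ 391.3 -447.7   73.6   25.3  -43.3] [406, 268, 15, 17, 101]
t [ 27.5 -10.2  50.6  36.1  90. ] [277, 378, 16, 12, 120]
t [-29.2  49.   79.3  25.6 -41.4] [258, 392, 18, 18, 145]
===============+=********************************@@@@@+++**********+@@@@@@
===============**********************************%%@@@@+++*********+@#@@@@
===========+=*****************************-****
[... 2777 characters left out ...]
*****#*****#@************
+++++++++*****************************************************************
+++++++++******************:#****************:+***************************
.+++:+++**#*******#*******#:::**************:::**************************:
.++++++:::::::::::::::****::::*************+:-:****#-------------:******#:
.+++++::::::::::::::::***+::::*************+::::***=::----::-:--:::*****.:
.*+++::::::::::::::::-**#:::::*************=:::::**:+::-::::::::::::#***::
----::::::::::::::::*+**::::::*************-::::::*++:::::::::::::::::----
====----------::::::++#:::::::*************=::::::.++*::::::----------====
====::::-====------:+================================#:---------------====
```

```bash
sed -i 's/def barrels(c,fish,zfoot=0.0,reg=None):/def barrels(c,fish,zfoot=0.0,thr=62):/;s/mx<62/mx<thr/' bar.py
python3 - <<'E'
from bar import *
c=np.load("w9.npy",allow_pickle=True).item()
for thr in (115,122,128):
  for o in barrels(c,True,thr=thr): print(thr,np.round(o[:5],1),o[5])
E
```

```text
115 [ 479.1 -257.7   67.3   31.8   12.7] [206, 91, 41, 61, 1441]
115 [ 464.8 -409.8   65.2   31.8  -22.1] [337, 102, 40, 51, 986]
115 [ 436.4 -716.3   76.5   29.7  -89.5] [528, 136, 32, 20, 429]
122 [ 479.1 -257.8   67.4   32.2   12.7] [206, 91, 41, 61, 1510]
122 [ 465.6 -410.    67.    32.5  -22.7] [337, 99, 40, 54, 1166]
122 [ 438.2 -716.9   77.3   29.6   86.3] [528, 135, 32, 21, 442]
128 [ 479.  -257.4   67.7   32.4   11.7] [206, 91, 41, 61, 1519]
128 [ 465.9 -410.4   67.8   32.8  -21. ] [337, 94, 40, 59, 1476]
128 [ 439.1 -715.9   75.9   37.8  -87.5] [528, 131, 32, 25, 476]
```

Barrel 1 is at (473,-259) mm with its axis at 12.7°; barrel 2 is at about (460,-408) with its axis at -22°. I grasp barrel 1.

Request:
jog_arm(motion=[20,-17,40,-5,40,-34,80,-10,60,-52,110,-15,69.5,-59.5,140,-17.3,69.5,-59.5,165,-17.3,69.5,-59.5,185,-17.3,69.5,-59.5,203,-17.3,69.5,-59.5,216,-17.3,69.5,-59.5,226,-17.3,69.5,-59.5,233,-17.3,69.5,-59.5,236,-17.3,69.5,-59.5,236,-17.3,69.5,-59.5,236,-17.3], gripper=55)

```text
time_s: 23.62
eef_pos: [0.4743, -0.2565, 0.0125]
eef_rot: [[0.975, 0.224, 0.001], [0.224, -0.975, -0.0], [0.001, 0.001, -1.0]]
ft_force: [-0.6, -0.3, -0.1]
finger_gap: 0.0552
gripper_force: 0.0
```

Request:
jog_arm(motion=[0,0,0,0,0,0,0,0,0,0,0,0,0,0,0,0,0,0,0,0,0,0,0,0,0,0,0,0], gripper=0)

```text
time_s: 24.2
eef_pos: [0.4742, -0.2572, 0.0124]
eef_rot: [[0.975, 0.224, 0.001], [0.224, -0.975, -0.001], [0.001, 0.001, -1.0]]
ft_force: [-0.4, -1.4, 3.7]
finger_gap: 0.0311
gripper_force: 30.0
```

Request:
jog_arm(motion=[0,0,-15,0,0,0,-40,0,0,0,-75,0,0,0,-110,0,0,0,-145,0,0,0,-170,0,0,0,-180,0,0,0,-180,0])

```text
time_s: 24.87
eef_pos: [0.4748, -0.2568, 0.1938]
eef_rot: [[0.975, 0.224, 0.004], [0.224, -0.975, -0.002], [0.003, 0.003, -1.0]]
ft_force: [0.0, -0.6, -1.5]
finger_gap: 0.0316
gripper_force: 30.0
```

Run:
```python
from h import *
s=st();p=np.array(s["eef_pos"]);R=np.array(s["eef_rot"])
for b in [(-.035,.085),(-.035,.015)]:
    T=box(b[0],b[1],p[2]);print(b,T.round(4),(R.T@(T-p)*1000).round(1),np.degrees(np.arctan2(R[1,0],R[0,0]))+4.41)
```

```text
t 24.87 p [ 0.4748 -0.2568  0.1938] box -0.0091 -0.4486 F [ 0.  -0.6 -1.5] T [-0.04 -0.06  0.  ] gap 0.0316 30.0 q [ 0.66  0.29 -0.29  1.88  0.1   0.98 -1.02]
(-0.035, 0.085) [0.4899 0.2772 0.1938] [ 134.4 -517.1   -1. ] 17.348518748017554
(-0.035, 0.015) [0.4846 0.2074 0.1938] [ 113.5 -450.3   -0.8] 17.348518748017554
```

Request:
jog_arm(motion=[4,-15,0,1,11,-42,0,3,18,-70,0,5,27,-102,0,7,35,-135,0,9,43,-167,0,11,52,-200,0,13,60,-232,0,15,69,-265,0,17.3,77,-297,0,17.3,86,-330,0,17.3,94,-362,0,17.3,102,-394,0,17.3,111,-426,0,17.3,119,-457,0,17.3,126,-485,0,17.3,132,-507,0,17.3,134.5,-517,0,17.3,134.5,-517,0,17.3,134.5,-517,0,17.3])

```text
time_s: 26.53
eef_pos: [0.4883, 0.276, 0.19]
eef_rot: [[0.997, -0.076, -0.003], [-0.076, -0.997, -0.003], [-0.003, 0.003, -1.0]]
ft_force: [-0.3, -1.0, -1.0]
finger_gap: 0.0316
gripper_force: 30.0
```

Request:
jog_arm(motion=[0,0,25,0,0,0,55,0,0,0,85,0,0,0,110,0,0,0,130,0,0,0,145,0,0,0,156,0,0,0,164,0,0,0,170,0,0,0,173,0,0,0,174,0,0,0,174,0])

```text
time_s: 27.53
eef_pos: [0.4896, 0.2774, 0.0185]
eef_rot: [[0.997, -0.076, 0.001], [-0.076, -0.997, 0.0], [0.001, -0.0, -1.0]]
ft_force: [0.2, 1.3, -1.7]
finger_gap: 0.0309
gripper_force: 30.0
```

Run:
```python
from h import *
st()
```

```text
t 27.53 p [0.4896 0.2774 0.0185] box -0.0353 0.0851 F [ 0.2  1.3 -1.7] T [ 0.06 -0.01 -0.01] gap 0.0309 30.0 q [-0.28  0.58 -0.41  1.95  0.36  0.68 -2.56]
```

Request:
jog_arm(motion=[0,0,1,0,0,0,1,0,0,0,1,0,0,0,1,0,0,0,-10,0,0,0,-35,0,0,0,-70,0,0,0,-105,0,0,0,-140,0,0,0,-170,0,0,0,-180,0,0,0,-180,0], gripper=44)

```text
time_s: 28.53
eef_pos: [0.4906, 0.2788, 0.2018]
eef_rot: [[0.997, -0.076, 0.007], [-0.076, -0.997, 0.003], [0.006, -0.004, -1.0]]
ft_force: [-0.1, -0.6, -0.8]
finger_gap: 0.0439
gripper_force: 0.0
```

Request:
jog_arm(motion=[0,20,0,1,-2,55,0,2,-5,95,0,4,-8,135,0,6,-11,175,0,8,-14,215,0,17.6,-17,255,0,17.6,-20,295,0,17.6,-23,335,0,17.6,-26,375,0,17.6,-29,415,0,17.6,-32,455,0,17.6,-35,495,0,17.6,-38,535,0,17.6,-41,575,0,17.6,-44,615,0,17.6,-46,650,0,17.6,-48,680,0,17.6,-48,683,0,17.6,-48,683,0,17.6], gripper=55)

```text
time_s: 30.2
eef_pos: [0.3873, -0.4013, 0.1958]
eef_rot: [[0.926, -0.378, -0.003], [-0.378, -0.926, 0.002], [-0.004, -0.001, -1.0]]
ft_force: [0.2, 0.7, -0.3]
finger_gap: 0.0548
gripper_force: 0.0
```

Run:
```python
from bar import *
s=st();c=cam("wrist");t=cam("top");np.save("t10.npy",t,allow_pickle=True)
for thr in (118,126):
  for o in barrels(c,True,thr=thr): print(thr,np.round(o[:5],1),o[5])
for o in barrels(t,False): print("t",np.round(o[:5],1))
```

```text
t 30.2 p [ 0.3873 -0.4013  0.1958] box -0.0851 -0.5994 F [ 0.2  0.7 -0.3] T [ 0.09 -0.   -0.03] gap 0.0548 0.0 q [ 0.77  0.31 -0.05  1.84  0.02  1.   -1.25]
118 [ 478.2 -824.    70.9   40.8  -89.5] [530, 3, 30, 32, 469]
118 [ 464.7 -411.5   66.7   30.9  -22.8] [243, 86, 32, 67, 2077]
126 [ 464.9 -411.1   66.7   31.8  -22.6] [242, 86, 33, 67, 2096]
t [ 742.2 -289.4   69.    37.8  -71.5]
t [669.3 686.7 106.4  54.3 -61.7]
t [692.2 224.6 106.3  15.   85.9]
t [513.5 477.2  49.3  41.2  60.6]
t [ 467.8 -411.6   61.2   30.7  -22.2]
t [477.7 498.6  48.5  22.4  67.1]
t [ 388.8 -567.    76.4   30.1  -55.3]
t [27.5 -8.6 54.  36.1 90. ]
t [-27.2  47.8  84.2  25.8 -45.9]
t [-75.2 -60.4  63.6  25.9  90. ]
```

Request:
jog_arm(motion=[25,-7,30,0,50,-14,60,0,69.5,-20,90,0,69.5,-20,115,0,69.5,-20,135,0,69.5,-20,152,0,69.5,-20,165,0,69.5,-20,174,0,69.5,-20,180,0,69.5,-20,183,0,69.5,-20,183,0,69.5,-20,183,0])

```text
time_s: 31.3
eef_pos: [0.4617, -0.4077, 0.0157]
eef_rot: [[0.927, -0.374, 0.001], [-0.374, -0.927, -0.001], [0.001, 0.0, -1.0]]
ft_force: [0.4, -0.2, 0.2]
finger_gap: 0.055
gripper_force: 0.0
```

Request:
jog_arm(motion=[0,0,0,0,0,0,0,0,0,0,0,0,0,0,0,0,0,0,0,0,0,0,0,0,0,0,0,0], gripper=0)

```text
time_s: 31.88
eef_pos: [0.4612, -0.408, 0.0153]
eef_rot: [[0.927, -0.374, 0.0], [-0.374, -0.927, -0.001], [0.001, 0.001, -1.0]]
ft_force: [-1.1, -1.0, 1.6]
finger_gap: 0.0311
gripper_force: 30.0
```

Request:
jog_arm(motion=[0,0,-15,0,0,0,-40,0,0,0,-75,0,0,0,-110,0,0,0,-145,0,0,0,-170,0,0,0,-180,0,0,0,-180,0])

```text
time_s: 32.55
eef_pos: [0.4623, -0.408, 0.1972]
eef_rot: [[0.927, -0.374, 0.004], [-0.374, -0.927, -0.003], [0.005, 0.001, -1.0]]
ft_force: [0.3, -1.0, -1.1]
finger_gap: 0.0315
gripper_force: 30.0
```

Run:
```python
from h import *
s=st();p=np.array(s["eef_pos"]);R=np.array(s["eef_rot"])
T=box(-.035,.015,p[2]);print(T.round(4),(R.T@(T-p)*1000).round(1),np.degrees(np.arctan2(R[1,0],R[0,0]))+4.41)
```

```text
t 32.55 p [ 0.4623 -0.408   0.1972] box -0.0098 -0.6003 F [ 0.3 -1.  -1.1] T [ 0.08 -0.03 -0.06] gap 0.0315 30.0 q [ 0.7   0.39 -0.06  1.71  0.03  1.03 -1.32]
[0.4846 0.2074 0.1972] [-209.5 -579.1   -1.6] -17.544189869123105
```

Request:
jog_arm(motion=[-6,-17,0,-1,-17,-47,0,-3,-29,-80,0,-5,-41,-114,0,-7,-54,-149,0,-9,-67,-185,0,-11,-80,-221,0,-13,-93,-257,0,-15,-106,-293,0,-17.5,-119,-329,0,-17.5,-132,-365,0,-17.5,-145,-401,0,-17.5,-158,-437,0,-17.5,-171,-473,0,-17.5,-184,-509,0,-17.5,-195,-540,0,-17.5,-204,-563,0,-17.5,-209,-577,0,-17.5,-209.5,-579,0,-17.5,-209.5,-579,0,-17.5])

```text
time_s: 34.22
eef_pos: [0.482, 0.2081, 0.1926]
eef_rot: [[0.997, -0.076, -0.004], [-0.076, -0.997, -0.001], [-0.004, 0.002, -1.0]]
ft_force: [0.6, -0.5, -1.9]
finger_gap: 0.0311
gripper_force: 30.0
```

Request:
jog_arm(motion=[0,0,20,0,0,0,50,0,0,0,80,0,0,0,105,0,0,0,125,0,0,0,140,0,0,0,150,0,0,0,158,0,0,0,164,0,0,0,168,0,0,0,170,0,0,0,170,0])

```text
time_s: 35.22
eef_pos: [0.4836, 0.2079, 0.025]
eef_rot: [[0.997, -0.078, 0.0], [-0.078, -0.997, -0.0], [0.0, -0.0, -1.0]]
ft_force: [-1.3, -0.4, -1.2]
finger_gap: 0.0311
gripper_force: 30.0
```

Run:
```python
from h import *
st()
```

```text
t 35.22 p [0.4836 0.2079 0.025 ] box -0.036 0.0154 F [-1.3 -0.4 -1.2] T [ 0.03  0.02 -0.01] gap 0.0311 30.0 q [-0.2   0.52 -0.37  2.03  0.31  0.64 -2.42]
```

Request:
jog_arm(motion=[0,0,2,0,0,0,4,0,0,0,4,0,0,0,4,0])

```text
time_s: 35.55
eef_pos: [0.484, 0.2082, 0.0213]
eef_rot: [[0.997, -0.078, 0.001], [-0.078, -0.997, 0.0], [0.001, -0.001, -1.0]]
ft_force: [0.3, 0.7, 0.6]
finger_gap: 0.0311
gripper_force: 30.0
```

Request:
jog_arm(motion=[0,0,0,0,0,0,0,0,0,0,0,0,0,0,0,0,0,0,-10,0,0,0,-35,0,0,0,-70,0,0,0,-105,0,-20,20,-140,0,-40,40,-170,0,-55,50,-200,0,-55,50,-220,0,-55,50,-220,0], gripper=44)

```text
time_s: 36.63
eef_pos: [0.4263, 0.1631, 0.2462]
eef_rot: [[0.997, -0.078, 0.01], [-0.078, -0.997, 0.002], [0.01, -0.003, -1.0]]
ft_force: [0.4, 0.3, 0.6]
finger_gap: 0.0441
gripper_force: 0.0
```

Run:
```python
from h import *
st();c=cam("wrist");np.save("w11.npy",c,allow_pickle=True);t=cam("top");np.save("t11.npy",t,allow_pickle=True);save(c,"w11.png",s=1.42)
```

```text
t 36.63 p [0.4263 0.1631 0.2462] box -0.0896 -0.0337 F [0.4 0.3 0.6] T [-0.03 -0.09  0.06] gap 0.0441 0.0 q [-0.02  0.11 -0.47  1.98  0.06  1.05 -2.17]
```

View pics/w11.png

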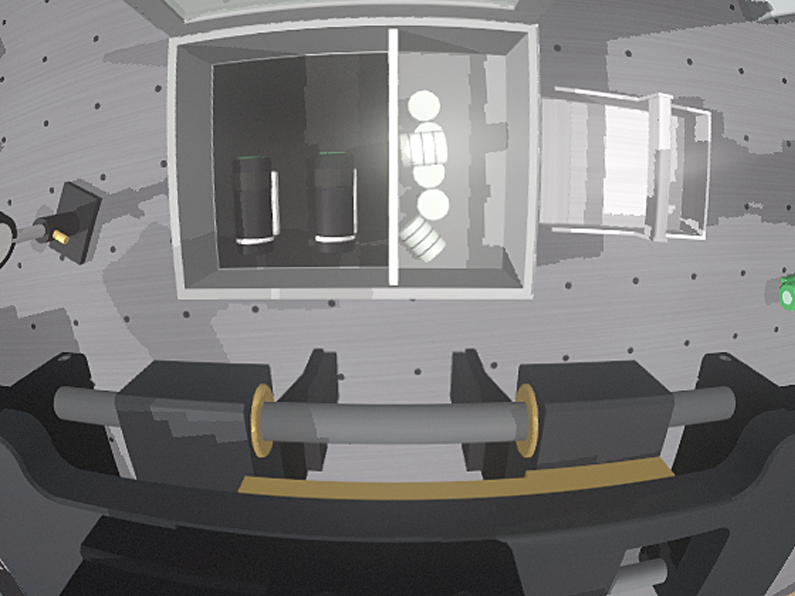

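All six cartridges are in the trough: (425,105), (425,130), (425,148), (428,175), (433,205), (423,240). Both barrels stand in the bay at (255,200) and (337,197), and the tray stands upright on the right at (630,165). Next I go up and over to the back of the lid.

Request:
jog_arm(motion=[0,0,-30,0,0,0,-70,0,0,-5,-110,0,0,-10,-124,0,25,-20,-124,0,60,-34,-124,0,95,-34,-124,0,130,-34,-124,0,165,-34,-124,0,200,-34,-124,0,235,-34,-124,0,265,-34,-124,0,285,-34,-124,0,295,-34,-124,0,295,-34,-124,0], gripper=0)

```text
time_s: 37.98
eef_pos: [0.7232, 0.1726, 0.3603]
eef_rot: [[0.997, -0.079, -0.005], [-0.079, -0.997, -0.001], [-0.005, 0.002, -1.0]]
ft_force: [-0.7, 0.1, -0.3]
finger_gap: 0.0004
gripper_force: 0.0
```

Run:
```python
from h import *
st()
```

```text
t 37.98 p [0.7232 0.1726 0.3603] box 0.2056 -0.0014 F [-0.7  0.1 -0.3] T [0.   0.08 0.03] gap 0.0004 0.0 q [-0.07  0.56 -0.4   1.11  0.21  1.51 -2.08]
```

Request:
jog_arm(motion=[0,0,25,0,0,0,60,0,0,0,90,0,0,0,110,0,0,0,112,0,0,0,112,0])

```text
time_s: 38.48
eef_pos: [0.72, 0.1734, 0.2508]
eef_rot: [[0.997, -0.077, -0.004], [-0.077, -0.997, -0.001], [-0.004, 0.001, -1.0]]
ft_force: [0.5, 0.2, 0.5]
finger_gap: 0.0003
gripper_force: 0.0
```

Run:
```python
from h import *
s=st();p=np.array(s["eef_pos"])
x0=(p[:2]-BC)@BX; z0=p[2]
for f in np.r_[np.arange(1.75,.45,-.1),np.arange(.45,-.04,-.05)]:
    x=.1025-.18*np.cos(f)+.01*np.sin(f)+.011; z=.08+.18*np.sin(f)+.01*np.cos(f)
    print(round(f,2),round((x-x0)*1000),round((z0-z)*1000), end=" | ")
```

```text
t 38.48 p [0.72   0.1734 0.2508] box 0.2024 -0.0008 F [0.5 0.2 0.5] T [ 0.05  0.03 -0.01] gap 0.0003 0.0 q [-0.06  0.6  -0.39  1.3   0.23  1.3  -2.1 ]
1.75 -47 -4 | 1.65 -65 -8 | 1.55 -83 -9 | 1.45 -101 -9 | 1.35 -119 -7 | 1.25 -136 -3 | 1.15 -153 2 | 1.05 -170 10 | 0.95 -185 19 | 0.85 -200 29 | 0.75 -214 41 | 0.65 -226 54 | 0.55 -237 68 | 0.45 -247 84 | 0.4 -251 92 | 0.35 -255 100 | 0.3 -258 108 | 0.25 -261 117 | 0.2 -263 125 | 0.15 -265 134 | 0.1 -267 143 | 0.05 -268 152 | 0.0 -269 161 |
```

Request:
jog_arm(motion=[-20,0,0,0,-38,0,-2,0,-48,0,-4,0,-56,0,-6,0,-65,0,-8,0,-74,0,-9,0,-83,0,-9,0,-92,0,-9,0,-101,0,-9,0,-110,0,-8,0,-119,0,-7,0,-128,0,-5,0,-136,0,-3,0,-145,0,-1,0,-153,0,2,0,-162,0,6,0,-170,0,10,0,-178,0,14,0,-185,0,19,0,-185,0,19,0])

```text
time_s: 40.15
eef_pos: [0.5344, 0.1877, 0.2324]
eef_rot: [[0.997, -0.076, -0.004], [-0.076, -0.997, -0.001], [-0.004, 0.002, -1.0]]
ft_force: [0.1, 0.9, -0.1]
finger_gap: 0.0005
gripper_force: 0.0
```

Run:
```python
from h import *
st(); t=cam("top");np.save("t12.npy",t,allow_pickle=True)
g=t["color"].max(2)[175:285:3,170:300:2]
for r in g: print("".join(" .:-=+*#%@"[min(9,int(v)*10//256)] for v in r))
```

```text
t 40.15 p [0.5344 0.1877 0.2324] box 0.0162 -0.0008 F [ 0.1  0.9 -0.1] T [ 0.04  0.02 -0.02] gap 0.0005 0.0 q [-0.05  0.32 -0.46  1.76  0.16  1.1  -2.21]
=================================================================
=================================================================
=================================================================
=================================================================
=================================================================
===:==========-=========-=========--=========-==========-========
=================================================================
=================================================================
=================================================================
================-======--------------------==-===================
======-======+++=-.-======+==-=-=-----=----------------------====
=============*+++=:..+********+++++==========+===----------------
===:======+++=+++++:..=+++++++****************====------:--------
====-===++++++-+++++:..=+++++++++************+==-=---------------
==:==++++++++++++++=+:
[... 795 characters left out ...]
----::%@==+#%%+++===***---=*******++%%%%
======+-+++++++++++++====-----:@%+%##=++++===+*+--:=******+++**%%
---==++:-=++++++++++++====-----:.=*#%#++++===+*+------=+++*+*+*%%
-----++:::=++++++++++++====-----:==+#%=+++===+*+-------------====
-===-+*****+++++++++++++====-----:++++++++===-*=-------------====
-=---==-====++++++++++++=====----:-++==---:::-#=---==============
=============++++++++++++====-----:=+++*****###+=================
-=:-==-=======++++++++++++====-----:-========:==========-========
----------====+++++++++++++====-----:============================
----------=====+++++++++++++===-----::===========================
---------=======++++++++++++====-------==========================
```

Request:
jog_arm(motion=[-8,0,5,0,-15,0,10,0,-22,0,16,0,-29,0,22,0,-35,0,28,0,-41,0,35,0,-47,0,42,0,-52,0,49,0,-57,0,57,0,-62,0,65,0])

```text
time_s: 41.03
eef_pos: [0.4743, 0.1926, 0.168]
eef_rot: [[0.997, -0.078, -0.001], [-0.078, -0.997, -0.0], [-0.001, 0.0, -1.0]]
ft_force: [0.7, -0.5, 0.5]
finger_gap: 0.0008
gripper_force: 0.6
```

Run:
```python
from h import *
st();c=cam("wrist");np.save("w13.npy",c,allow_pickle=True)
g=c["color"].max(2)[0:300:7,0:560:8]
for r in g: print("".join(" .:-=+*#%@"[min(9,int(v)*10//256)] for v in r))
```

```text
t 41.03 p [0.4743 0.1926 0.168 ] box -0.0441 -0.0006 F [ 0.7 -0.5  0.5] T [-0.08 -0.13  0.01] gap 0.0008 0.6 q [-0.07  0.3  -0.47  1.96  0.17  0.92 -2.28]
-------------=----=-====--============-====-=-----------=-------------
-------------=---=--:==-======-============--=======-=-------.--------
--------=--------==--=-================================-----=---------
-------------=====-=====================================-==-----------
---------------===--+**#=++++++++++++++++++++=+#**========---==-------
-----------=--===-++++++++++++++++++++++++++++++++++=-==-=======--=---
------.----=--++++++++++++++++++++++++++++++++++++++++++---===-==-----
--------=-===++++++++++++=-+*######*#######===+++++++++++---:=--==----
-.------=-===++++=+#*******************##**********#=++++-----=====---
----====---==+++*****#*****************###########****+++-----.===---=
------=-====+++-************************###########***=++=-----==-=--=
=--=-===-===+++#************************###########****+++-----=====--
-=-=========+++************************############***#+++------=-===-
-==-==-=====+++*******
[... 1407 characters left out ...]
====#######******************#%#############*###:============
===========+*###*#*#******************#%#################:========.===
-==-===-====#####*###############*##*##%#################:===.=======-
-=-== ..====#####################::::##%###############*#-====..:==-=-
--==    ====#####*###::::::::::::::::::::::::::::########=====.... =--
::   . .-===#####*###::::::::::::::::::::::::::::-#######+====......=-
   .  :. ===########:::::..:.::::...::::::::::::::#######*====.::...  
     :::::::::::..*-::::....::.......=.::::::::::::*-.:::::::::::.    
     ::::::::::::::::::::::::::::::::+:::::::::::::--------::::::.  ..
.. .  :::::::::::::::::::::::::::----=:::::::::::::-------::::::: ....
```

The lid is following the fingers: the window frame fills the view below its hinge edge. I press it down slowly.

Request:
jog_arm(motion=[-2,0,4,0,-4,0,8,0,-6,0,12,0,-8,0,16,0,-9,0,20,0,-11,0,24,0,-12,0,28,0,-14,0,33,0,-15,0,37,0,-16,0,41,0,-17,0,45,0,-18,0,50,0,-19,0,54,0,-20,0,59,0,-21,0,63,0,-21,0,68,0,-22,0,72,0,-22,0,75,0,-22,0,77,0,-22,0,78,0])

```text
time_s: 42.75
eef_pos: [0.4529, 0.1942, 0.0909]
eef_rot: [[0.997, -0.078, -0.001], [-0.078, -0.997, -0.001], [-0.001, 0.001, -1.0]]
ft_force: [-3.5, -1.6, 11.8]
finger_gap: 0.0003
gripper_force: 5.4
```

Request:
jog_arm(motion=[0,0,1,0,0,0,2,0,0,0,2,0,0,0,2,0])

```text
time_s: 43.08
eef_pos: [0.4529, 0.1942, 0.0908]
eef_rot: [[0.997, -0.078, -0.0], [-0.078, -0.997, -0.002], [-0.0, 0.002, -1.0]]
ft_force: [-5.9, -2.9, 18.7]
finger_gap: 0.0009
gripper_force: 9.2
```

Run:
```python
from h import *
st()
```

```text
t 43.08 p [0.4529 0.1942 0.0908] box -0.0655 -0.0007 F [-5.9 -2.9 18.7] T [-0.59  1.41 -0.04] gap 0.0009 9.2 q [-0.12  0.38 -0.45  2.07  0.24  0.74 -2.37]
```

Hard stop at z = 0.0908 m under 19 N, which is the shut height. I lift off and check.

Request:
jog_arm(motion=[0,0,0,0,0,0,0,0,0,0,-10,0,0,0,-40,0,0,0,-80,0,0,0,-120,0,0,0,-150,0,0,40,-150,0,0,80,-150,0,0,120,-150,0,0,160,-150,0,0,200,-150,0,0,240,-150,0,0,280,-150,0,0,320,-150,0,0,350,-150,0,0,350,-150,0,0,350,-150,0])

```text
time_s: 44.58
eef_pos: [0.4256, -0.1563, 0.2389]
eef_rot: [[0.997, -0.082, 0.0], [-0.082, -0.997, 0.0], [0.0, -0.0, -1.0]]
ft_force: [0.1, 0.7, 0.4]
finger_gap: 0.0003
gripper_force: 0.0
```

Run:
```python
from bar import *
st();t=cam("top");s=cam("side")
for n,bx in [("handle shut",[(-.1125-.0,0,.09)]),]:
    print(n,proj(t,[box(*b) for b in bx]),proj(s,[box(*b) for b in bx]))
# dark handle blob in top near expected
im=t["color"].max(2);m=(im<60).astype(np.uint8)
n,l,st_,ce=cv2.connectedComponentsWithStats(m)
for i in range(1,n):
    if st_[i,4]>40 and 170<ce[i][0]<300 and 170<ce[i][1]<290:
        P=onz(t,[ce[i]],.09)[0];print("dark",ce[i].round(1),st_[i].tolist(),((P[:2]-BC)@BX).round(4),((P[:2]-BC)@BY).round(4))
print("expected handle outer span", [proj(t,[box(-.1025-.023+.0,y,.09),box(-.1025,y,.09)]).round(1).tolist() for y in (-.045,.045)])
# tray: bright region
b=(t["color"].min(2)>150).astype(np.uint8)[200:300,270:360]
ys,xs=np.where(b);print("tray bright bbox",xs.min()+270,xs.max()+270,ys.min()+200,ys.max()+200,len(xs))
a=np.load("top0.npy",allow_pickle=True).item()["color"].astype(int)
d=np.abs(a-t["color"].astype(int)).max(2)
for nm,(x0,x1,y0,y1) in dict(lensm=(300,328,138,164),mir=(118,155,228,258),meter=(343,400,155,194)).items(): print(nm,(d[y0:y1,x0:x1]>40).sum())
```

```text
t 44.58 p [ 0.4256 -0.1563  0.2389] box -0.0658 -0.3521 F [0.1 0.7 0.4] T [0.08 0.01 0.02] gap 0.0003 0.0 q [ 0.44  0.1  -0.2   2.    0.02  1.04 -1.42]
handle shut [[221.12085268 271.6129784 ]] [[313.81629744 303.33009923]]
dark [220.7 271.8] [208, 268, 27, 8, 156] -0.1132 0.0012
expected handle outer span [[[234.4, 276.6], [235.0, 269.6]], [[207.1, 274.5], [207.8, 267.5]]]
tray bright bbox 274 341 224 289 1084
lensm 0
mir 0
meter 12
```

```bash
python3 -c "
from plant import finish_job; print(finish_job())"
```

```text
the job is handed in; nothing more can be done
None
```

The job is handed in with all six cartridges in the trough, both barrels on their feet in the bay, the empty tray upright on the table, the lid shut and the bystanders unmoved in the last pictures; the hand-in call gave no verdict, and one early push while tipping the tray jammed with a wrist force of about 56 N before I backed off.

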